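Lay out a trial display of weaving tools

ROBOT

A 6-joint arm with a two-finger parallel gripper is mounted at the origin on the work surface. World frame = base frame: x ahead of the robot, y to its left, z up, the work surface at z = 0. Lengths are in mm, angles in rad, forces in N, time in s.
With the tool pointing down it reaches from about 375 to 825 mm from the base axis. Payload 5.5 kg.
Tool frame: the origin (TCP) lies midway between the tips of the shut fingers; the grasp point (between the pads) lies 19 mm behind it; z points along the fingers, y is the line along which they close (so a half turn about z gives the same grasp; the last joint's range is limited). The gripper opens to 85 mm and grips with 20 to 120 N. Pads are 22 mm wide; open, the fingers measure 114 mm over their backs; the gripper's body (76 mm by 85 mm) begins 54 mm behind the grasp point. The pads swing forward as they close: fully open they stand 13 mm farther back than shut.
Start: joints at [-1.123, 0.314, -0.047, 1.21, 0, 1.571], TCP at [259.786, -540.838, 231.299] pointing down, gripper open.
Joint ranges: [-2.67, 2.67], [-0.69, 1.73], [-1.03, 1.25], [-2.08, 2.16], [-1.42, 1.45], [-3.14, 3.14]. Speed limits (rad/s): [2.39, 2.39, 3.01, 3.14, 3.14, 3.14].

INTERFACE

Orientations are given as a unit quaternion [w, x, y, z].
In Python, from rig import sense, optics, manip gives the robot as it stands.
- The arm moves only by the tool jog_arm, never from a script. Its argument "series" is a list of rows, each a list of 7 numbers: the shift along the world's x, y, z in m, then the turn, a rotation vector about the world's x, y, z in rad, then the opening, from 0 (shut) to 1 (fully open). A call has 1 to 8 rows; each row shifts and turns the commanded pose from where the row before left it; what a row does not reach is not made up. A row lasts 1/12 s, in which the tool goes at most 41.7 mm and 7.16 degrees, less where a joint would pass 70% of its speed; a pose out of reach is approached as far as the arm can. A call with a gripper value outside its range is refused whole. The fingers move at their own pace and stop on an object; the grip force is fixed at half the most. Time passes only in rows, so rows that do not move let the fingers close. It gives the time, the measured TCP pose, the force, the opening and the grip force at its end, in the units of the state.
- sense(): the state, without advancing time (a new reading comes with each control period).
- optics.snapshot(name): name is "side" or "top" or "wrist"; returns the picture (420x560x3 uint8, red, green, blue); there is no depth.
- optics.camera_info(name): a dict with "fx", "fy", "cx", "cy" (pixels), "world_to_cam" (4x4, takes a point from world to camera coordinates). Camera axes: x right, y down, z forward; pixel columns grow to the right and rows downward; lengths in mm; the calibration is good to about 2 mm. A picture is of the moment at which its call begins: read the wrist's pose just before it. camera_info takes no time and is no camera call; for the wrist camera it gives the pose at the moment of the call.
- manip.hand_in(): hands the job in; it is judged then, once.
The state is a dict: "clock": time; "qpos": joint angles; "dq": joint speeds; "joint_torque": joint torques, N m; "ee_pos": TCP position; "orientation": TCP orientation; "wrist_force": force on the tool from outside, world axes, zero at the start; "moment": the same for the moment, N m; "gripper_width": finger opening in mm; "grasp_force": force on a finger pad.
Only numpy, scipy, OpenCV 4.12 (cv2) and the standard library are available. Lean on these libraries where they do the work, as an engineer would, in place of code of your own. Each camera call takes 0.05 s, during which the arm holds its last target. There are 200 camera calls.

TASK

Lay out the trial display on the grey base board: stand the clay loom weight on the tall square block with its sides square to it, the bobbin upright on the round plinth, and the spindle whorl flat on the low oblong slab, each centred on its block. On the board itself, lay the shuttle in front of the bobbin's plinth, centred on it and parallel to the board's front edge, and set the caption wedge in front of the loom weight's block, centred on it, with its sloping face squarely to the board's front edge, both wholly on the board and clear of the blocks. Set everything down without dropping it, let it all go, and leave the steel weight where it stands.

Things in the scene. Friction and masses are not known exactly. Their poses are not given: they have to be found in the camera images.
- board: Sizes in mm. Grey base board, 260 deep (its x) x 450 wide (its y) x 12 thick, fixed on the table, turned up to 9 degrees. Origin: centre of its underside. Its x points to its back; its front is the long edge nearest the robot, 130 from the origin. The three white blocks stand in a row towards its back, about 135 apart, in any order, axes parallel to the board's; the strip before them is empty.
- tall_block: Sizes in mm. Tall white block with a square top, 64 x 64 and 90 high, fixed on the board. Origin at the centre of its underside, on the board's top; z up.
- round_plinth: Sizes in mm. Round white plinth, 64 in diameter and 60 high, fixed on the board. Origin at the centre of its underside, on the board's top; z up.
- oblong_slab: Sizes in mm. Low white slab with an oblong top, 60 deep (x) x 90 wide (y) and 30 high, fixed on the board. Origin at the centre of its underside, on the board's top; z up.
- loom_weight: Sizes in mm. Loose fired-clay loom weight: upright slim truncated pyramid, 55 square near its foot, 42 square near its top, 75 high, dark hole of 9 through its upper part, 0.28 kg. Origin: centre of its underside, z up, x and y square to its sides. Like the other four pieces it starts on a white padding sheet, 5 thick, beside the board.
- bobbin: Sizes in mm. Loose turned wooden bobbin, no thread, standing upright, 64 high: foot flange 40 in diameter and 9 thick, waist 22 in diameter, top flange 36 in diameter from 51 to 64 above its foot, 0.04 kg. Origin: centre of its underside, z up. Starts on a 5 thick padding sheet.
- whorl: Sizes in mm. Loose stone spindle whorl: grey disc with bevelled rims lying flat, 44 in diameter (upright band from 8 to 15 above its underside), 22 high, flat underside 28 in diameter, dark hole of 9 in the middle, 0.05 kg. Origin: centre of its underside, z up. Starts on a 5 thick padding sheet.
- shuttle: Sizes in mm. Loose small boat shuttle of dark wood with brass points, lying open side up with a bare pirn in its hollow: 130 long (its y), 34 wide (its x; sides straight and upright over the middle 74), 22 high, 0.08 kg. Origin: centre of its underside, z up. Starts on a 5 thick padding sheet.
- caption: Sizes in mm. Loose caption wedge, a small aluminium label block: 44 wide (its y), 32 deep (its x), 42 high at the back. Its front, towards its -x, is upright for the lowest 22, then slopes back to the top, with a blank card on the slope; back and sides upright. 0.07 kg. Origin: centre of its underside, z up. Starts on a 5 thick padding sheet.
- steel_weight: Sizes in mm. Bystander: polished steel disc weight with a small knob on top, 54 in diameter, disc 30 high, 54 high with its knob, 0.6 kg, standing loose on the table near the right back corner of the board (seen from the robot). Origin: centre of its underside.
There are look-alikes about, which are no part of the job. There is more than one size of the shuttle; the one meant has the size given above.

How it is judged (in metres and radians):
At the end, for the whole second after the job is handed in: Loom weight, bobbin, whorl upright on their blocks' tops, centred within 12 mm, weight square within 0.2 rad; shuttle and wedge level on the board between blocks and front edge, within 15 mm of centred on plinth / tall block, squared within 0.2 rad, slope to the front; all at rest, released (horizontal distance between loom_weight and tall_block below 0.012 m and z of loom_weight in the frame of tall_block between 0.086 and 0.094 m and angle between each of loom_weight, bobbin, whorl, shuttle, caption's own z axis and vertical below 0.1 rad and horizontal distance between bobbin and round_plinth below 0.012 m and z of bobbin in the frame of round_plinth between 0.056 and 0.064 m and horizontal distance between whorl and oblong_slab below 0.012 m and z of whorl in the frame of oblong_slab between 0.026 and 0.034 m and (angle between the x axis of loom_weight and the x axis of tall_block, either way round below 0.2 rad or angle between the x axis of loom_weight and the y axis of tall_block, either way round below 0.2 rad) and y of shuttle in the frame of round_plinth between -0.015 and 0.015 m and x of each of shuttle, caption in the frame of board above -0.113 m and x of shuttle in the frame of round_plinth below -0.05 m and z of shuttle in the frame of board between 0.008 and 0.016 m and angle between the y axis of shuttle and the y axis of board, either way round below 0.2 rad and y of caption in the frame of tall_block between -0.015 and 0.015 m and x of caption in the frame of tall_block below -0.05 m and z of caption in the frame of board between 0.008 and 0.016 m and angle between the x axis of caption and the x axis of board, either way round below 0.2 rad and x of tall_block in the frame of caption above 0.03 m and linear speed of each of loom_weight, bobbin, whorl, shuttle, caption below 0.02 m/s and contact force between each of loom_weight, bobbin, whorl, shuttle, caption and the fingers below 0.1 N); the robot touches nothing.
It fails at once if the steel weight is shifted by more than 20 mm or tipped (distance of steel_weight from where it was at the start of the episode above 0.02 m or angle between steel_weight's own z axis and vertical above 0.3 rad).
It fails at once if a piece is dropped or knocked over: it moves faster than 0.5 m/s without being held ((linear speed of loom_weight above 0.5 m/s and contact force between loom_weight and the fingers below 0.05 N) or (linear speed of bobbin above 0.5 m/s and contact force between bobbin and the fingers below 0.05 N) or (linear speed of whorl above 0.5 m/s and contact force between whorl and the fingers below 0.05 N) or (linear speed of shuttle above 0.5 m/s and contact force between shuttle and the fingers below 0.05 N) or (linear speed of caption above 0.5 m/s and contact force between caption and the fingers below 0.05 N)).
It also fails if it takes over 125 s, if anything falls off the work surface, if the arm or the gripper's body presses on something with over 40 N, if the wrist force passes 120 N, or if a joint passes its speed limit or range.

## Working session

There is one attempt and no reset: what is moved stays moved. The work goes in short steps, Python scripts to look and compute and a tool call to move; the robot and the scene stay as the last step left them, time stands still between calls to the robot, and variables do not carry over. Pictures are saved under pics/ and viewed, at most 14 in all, crops included, and the job is handed in when it is done.

Besides the shell and the picture viewer there is one more tool, called after "Call:" as a command line: name --pt "numbers of a row" for each row, then --argument value for the rest. jog_arm: Moves the arm, as the interface text tells. Its arguments: {"type":"object","properties":{"series":{"type":"array","items":{"type":"array","items":{"type":"number"}}}},"required":["series"]}

```bash
mkdir -p pics; ls
python3 - <<'E'
from rig import sense, optics, manip
import cv2, numpy as np
print(sense())
for n in ("top","side"):
    im=optics.snapshot(n); cv2.imwrite(f"pics/{n}0.png",im[:,:,::-1])
    ci=optics.camera_info(n); print(n,{k:(np.round(v,3).tolist()) for k,v in ci.items()})
E
```

```text
pics
{'clock': 0.0, 'qpos': array([-1.12300698e+00,  3.14221282e-01, -4.80740006e-02,  1.21017225e+00,
       -1.42752999e-05,  1.57079909e+00]), 'dq': array([ 0.0021362 , -0.00100517,  0.00068615,  0.00066776,  0.00206378,
        0.00035341]), 'joint_torque': array([ 2.09152440e-04, -5.39589965e+01,  3.39749551e+01,  1.93304411e-02,
        2.17257334e-04, -8.66470799e-06]), 'ee_pos': array([ 259.53603667, -540.33784691,  230.43961214]), 'orientation': array([-8.13161029e-04,  9.75040082e-01,  2.22027339e-01, -1.92488428e-04]), 'wrist_force': array([ 0.17904084, -0.6892343 , -1.1646342 ]), 'moment': array([-0.0101381 , -0.01010881,  0.06560015]), 'grasp_force': 0.0, 'gripper_width': 85.58073784546232}
top {'fx': 451.714, 'fy': 451.714, 'cx': 288.796, 'cy': 211.325, 'world_to_cam': [[0.004, -1.0, 0.017, 15.988], [-0.99, -0.006, -0.143, 565.461], [0.143, -0.016, -0.99, 976.475], [0.0, 0.0, 0.0, 1.0]]}
side {'fx': 444.863, 'fy': 444.863, 'cx': 283.454, 'cy': 210.866, 'world_to_cam': [[-0.936, -0.353, -0.008, 548.868], [-0.25, 0.678, -0.692, 145.229], [0.249, -0.645, -0.722, 1094.151], [0.0, 0.0, 0.0, 1.0]]}
```

View pics/top0.png

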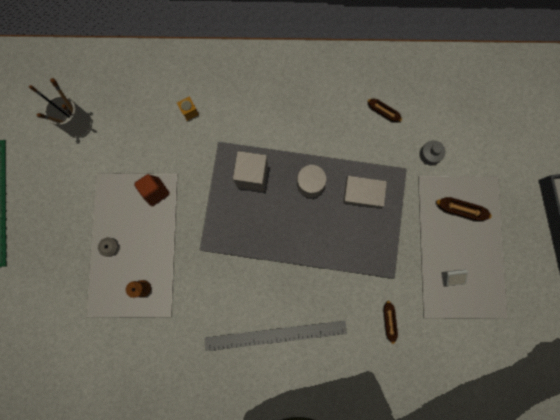

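View pics/side0.png

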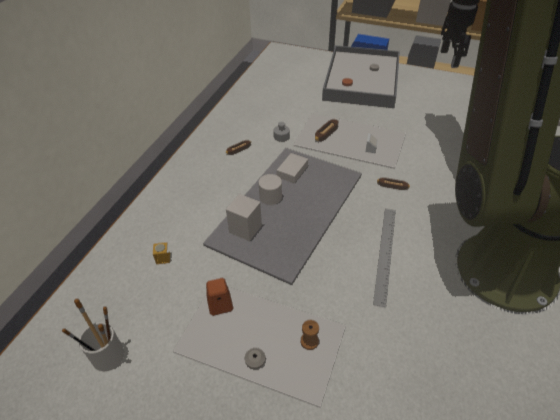

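The top view shows the left sheet with the loom weight (151,189), whorl (108,246) and bobbin (136,289). The right sheet has the big shuttle (463,209) and the caption (455,278). The blocks, left to right, are tall (250,170), round (312,180) and slab (366,191), and the steel weight is at (433,152). The side view agrees with this.

```bash
cat > h.py <<'E'
import numpy as np, cv2
from rig import sense, optics, manip
def ray(ci,uv,z):
    M=np.array(ci["world_to_cam"]); R=M[:3,:3]; c=-R.T@M[:3,3]
    uv=np.atleast_2d(np.array(uv,float))
    d=np.c_[(uv[:,0]-ci["cx"])/ci["fx"],(uv[:,1]-ci["cy"])/ci["fy"],np.ones(len(uv))]@R
    return (c+d*((z-c[2])/d[:,2])[:,None])[:,:2]
def proj(ci,p):
    M=np.array(ci["world_to_cam"]); q=np.atleast_2d(p)@M[:3,:3].T+M[:3,3]
    return np.c_[q[:,0]/q[:,2]*ci["fx"]+ci["cx"],q[:,1]/q[:,2]*ci["fy"]+ci["cy"]]
def biggest(mask,roi):
    m=np.zeros_like(mask,np.uint8); x0,y0,x1,y1=roi; m[y0:y1,x0:x1]=mask[y0:y1,x0:x1]
    m=m.astype(np.uint8)*255
    c,_=cv2.findContours(m,cv2.RETR_EXTERNAL,cv2.CHAIN_APPROX_NONE)
    return max(c,key=cv2.contourArea)[:,0,:].astype(np.float32)
def rect(ci,c,z):
    "min area rect in world at height z: centre, sizes, angle deg"
    return [np.round(v,1) for v in cv2.minAreaRect(ray(ci,c,z).astype(np.float32))]
E
python3 - <<'E'
from h import *
im=cv2.imread("pics/top0.png"); ci=optics.camera_info("top")
hsv=cv2.cvtColor(im,cv2.COLOR_BGR2HSV); S=hsv[...,1].astype(int); V=hsv[...,2].astype(int)
for n,p in dict(pad=(120,200),loomtop=(151,186),whorl=(112,240),board=(300,240),tall=(250,165),round=(312,178),slab=(366,191),table=(200,100),cap=(456,280)).items(): print(n,hsv[p[1],p[0]])
b=biggest((V<115)&(S<60),(190,130,420,290)); print("board",rect(ci,b,12))
for n,roi,z in (("tall",(225,145,275,195),102),("round",(290,155,335,200),72),("slab",(338,170,395,212),42)):
    c=biggest(V>150,roi); print(n,rect(ci,c,z),np.round(cv2.minEnclosingCircle(ray(ci,c,z).astype(np.float32)),1) if n=="round" else "")
for n,roi,z in (("loom",(130,165,175,210),80),("bobbin",(120,275,158,303),69),("shuttle",(430,190,498,228),27),("sh2",(362,92,408,128),22),("sh3",(378,296,404,348),22)):
    c=biggest(S>110,roi); print(n,rect(ci,c,z))
c=biggest(V<130,(95,232,125,262)); print("whorl",rect(ci,c,16))
cv2.imwrite("pics/c1.png",np.hstack([cv2.resize(im[160:310,85:180],None,fx=4,fy=4,interpolation=2),cv2.resize(im[170:320,420:505],None,fx=4,fy=4,interpolation=2)]))
E
```

```text
pad [ 18  36 128]
loomtop [ 10 209  95]
whorl [18 55 70]
board [17 24 74]
tall [ 18  48 134]
round [ 18  41 136]
slab [ 20  43 131]
table [ 25  38 120]
cap [ 25  45 103]
board [array([572.7, -28.5]), array([499.2, 274.9]), np.float64(82.7)]Traceback (most recent call last):
  File "<stdin>", line 7, in <module>
  File "h.py", line 15, in biggest
    return max(c,key=cv2.contourArea)[:,0,:].astype(np.float32)
           ~~~^^^^^^^^^^^^^^^^^^^^^^^
ValueError: max() iterable argument is empty
```

```bash
cat > m.py <<'E'
from h import *
im=cv2.imread("pics/top0.png"); ci=optics.camera_info("top")
hsv=cv2.cvtColor(im,cv2.COLOR_BGR2HSV); S=hsv[...,1].astype(int); V=hsv[...,2].astype(int)
b=biggest((V<97)&(S<60),(190,130,412,290)); b=cv2.convexHull(b)[:,0]; print("board",rect(ci,b,12))
for n,roi,z in (("tall",(225,145,275,195),102),("round",(290,155,335,200),72),("slab",(338,170,395,212),42)):
    c=biggest(V>108,roi); print(n,rect(ci,c,z),cv2.minEnclosingCircle(ray(ci,c,z).astype(np.float32)) if n=="round" else "")
for n,roi,z in (("loom",(130,165,175,210),80),("bobbin",(120,275,158,303),69),("shuttle",(430,190,498,228),27),("sh2",(362,92,408,128),22),("sh3",(378,296,404,348),22)):
    c=biggest(S>110,roi); print(n,rect(ci,c,z))
c=biggest(V<100,(95,232,125,262)); print("whorl",rect(ci,c,16))
g=np.clip(im*1.7,0,255).astype(np.uint8)
cv2.imwrite("pics/c1.png",np.hstack([cv2.resize(g[160:310,85:180],None,fx=4,fy=4,interpolation=2),cv2.resize(g[170:320,420:505],None,fx=4,fy=4,interpolation=2)]))
E
python3 m.py
```

```text
board [array([576.1, -17.3]), array([450. , 261.8]), np.float64(82.1)]
tall [array([652.4, 105.3]), array([61.8, 61.6]), np.float64(82.1)] 
round [array([635.5, -30.4]), array([58.6, 59.8]), np.float64(0.4)] ((634.8596801757812, -30.27425765991211), 30.853044509887695)
slab [array([ 614. , -154.6]), array([87.4, 57.3]), np.float64(82.1)] 
loom [array([608. , 318.3]), array([65. , 51.5]), np.float64(35.3)]
bobbin [array([394.7, 339. ]), array([33.5, 50.9]), np.float64(0.2)]
shuttle [array([ 575.8, -381.9]), array([127.7,  34.7]), np.float64(74.1)]
sh2 [array([ 812.8, -206.9]), array([90.3, 26.8]), np.float64(57.4)]
sh3 [array([ 321.3, -207.6]), array([91.6, 23. ]), np.float64(4.8)]
whorl [array([485.8, 426.7]), array([43. , 47.9]), np.float64(0.3)]
```

View pics/c1.png

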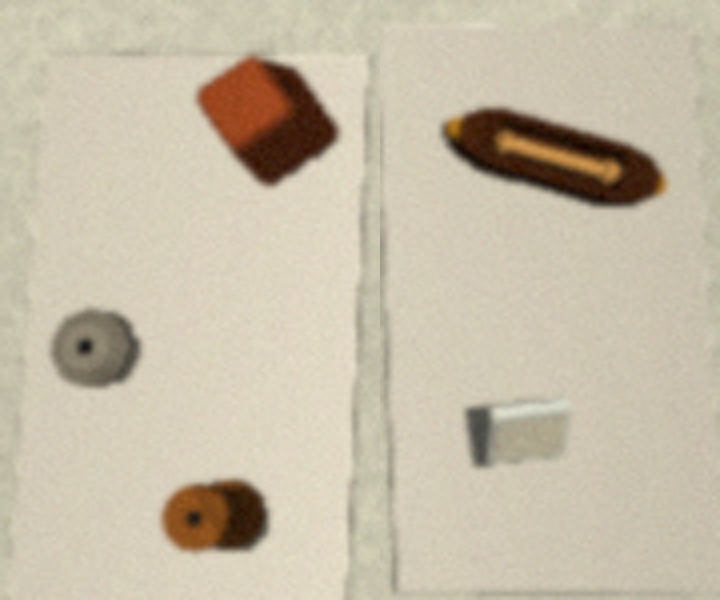

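Run:
```python
from h import *
ci=optics.camera_info("top")
L=lambda p:np.array(p)/4+[85,160]-.4
R=lambda p:(np.array(p)-[380,0])/4+[420,170]-.4
print("loom",ray(ci,L([(253,57),(198,95),(240,145),(293,105)]),80).round(1).tolist())
print("bob",ray(ci,L([(194,518)]),69),"whorl",ray(ci,L([(85,347)]),27))
print("cap front edge z27",ray(ci,R([(487,465),(568,455)]),27).round(1).tolist(),"back top z47",ray(ci,R([(490,404),(570,399)]),47).round(1).tolist())
w=optics.camera_info("wrist");M=np.array(w["world_to_cam"]);print(M.round(3).tolist(),w["fx"],(-M[:3,:3].T@M[:3,3]).round(1))
```

```text
loom [[640.1, 326.9], [618.8, 355.5], [591.4, 331.5], [613.7, 304.0]]
bob [[392.33728587 349.22099914]] whorl [[485.35268308 428.45316727]]
cap front edge z27 [[400.9, -335.1], [406.6, -381.0]] back top z47 [[434.5, -331.0], [437.4, -375.6]]
[[0.432, -0.902, -0.001, -599.266], [-0.857, -0.41, 0.312, -40.143], [-0.282, -0.134, -0.95, 379.788], [0.0, 0.0, 0.0, 1.0]] 349.48591785748704 [ 331.2 -506.1  373. ]
```

Call:
jog_arm --pt "0.03 0.022 0 0 0 -0.04 1" --pt "0.03 0.022 0 0 0 -0.04 1" --pt "0.03 0.022 0 0 0 -0.04 1" --pt "0.03 0.022 0 0 0 -0.04 1" --pt "0.03 0.022 0 0 0 -0.04 1" --pt "0.03 0.022 0 0 0 -0.04 1" --pt "0.03 0.022 0 0 0 -0.04 1" --pt "0.03 0.022 0 0 0 -0.04 1"

```text
clock: 0.77
ee_pos: [500.8, -363.4, 230.9]
orientation: [-0.0, 0.998, 0.063, -0.0]
wrist_force: [1.0, -1.2, 0.3]
gripper_width: 85.1
grasp_force: 0.0
```

```bash
cat > look.py <<'E'
import sys
from h import *
n=sys.argv[1]; s=sense(); ci=optics.camera_info("wrist"); im=optics.snapshot("wrist")
cv2.imwrite(f"pics/{n}.png",im[:,:,::-1]); np.save(f"pics/{n}.npy",ci,allow_pickle=True)
w,x,y,z=s["orientation"]; ty=np.array([2*(x*y-w*z),1-2*(x*x+z*z)])
print("t",s["clock"].__round__(2),"tcp",s["ee_pos"].round(1),"closing deg",np.degrees(np.arctan2(ty[1],ty[0])).round(1),"w",round(s["gripper_width"],1),"dq",abs(s["dq"]).max().round(3))
E
python3 look.py w1
```

```text
t 0.77 tcp [ 500.8 -363.4  230.9] closing deg -82.8 w 85.1 dq 1.167
```

View pics/w1.png

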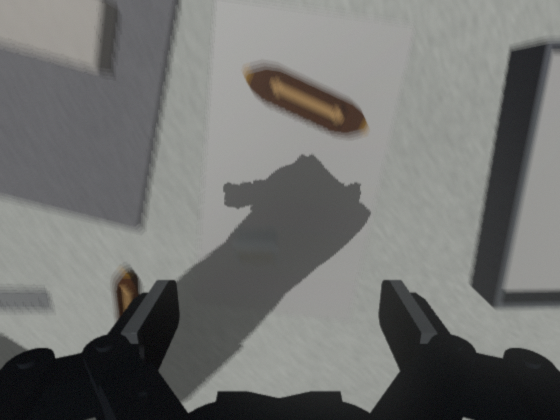

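The wrist view shows the shuttle around (305,100) on the sheet and the caption faint in the arm's shadow at (256,242). It was taken while the arm was still moving, so next I'll go closer and let it settle first.

Call:
jog_arm --pt "-0.02 0.002 -0.025 0 0 0 1" --pt "-0.02 0.002 -0.025 0 0 0 1" --pt "-0.02 0.002 -0.025 0 0 0 1" --pt "-0.02 0.002 -0.025 0 0 0 1" --pt "0 0 0 0 0 0 1" --pt "0 0 0 0 0 0 1"

```text
clock: 1.32
ee_pos: [417.4, -355.5, 129.4]
orientation: [-0.002, 0.998, 0.063, -0.002]
wrist_force: [0.5, -0.9, 0.5]
gripper_width: 85.7
grasp_force: 0.0
```

```bash
python3 look.py w2; python3 -c "
import cv2;im=cv2.imread('pics/w2.png');cv2.imwrite('pics/w2b.png',cv2.convertScaleAbs(im,alpha=1.5))"
```

```text
t 1.32 tcp [ 417.4 -355.5  129.4] closing deg -82.7 w 85.7 dq 0.095
```

View pics/w2b.png

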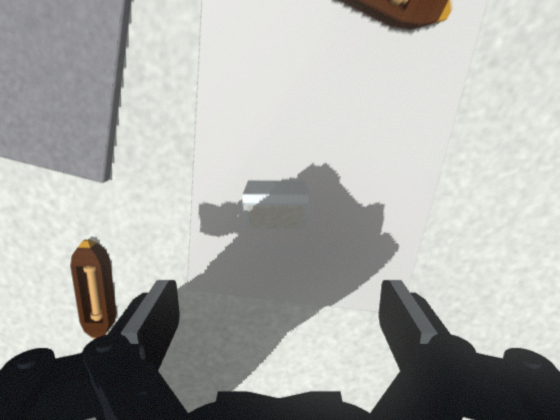

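Run:
```python
from h import *
ci=np.load("pics/w2.npy",allow_pickle=True).item()
for r,c0,c1 in((181,243,308),(195,243,308),(205,243,308),(228,246,303)):
    for z in (5,27,47): print(r,z,ray(ci,[(c0,r),(c1,r)],z).round(1).tolist())
im=cv2.imread("pics/w2.png"); print(im[172:236,275].mean(1).astype(int).tolist()); print(im[190,230:320].mean(1).astype(int).tolist());print(im[215,230:320].mean(1).astype(int).tolist())
```

```text
181 5 [[432.4, -325.4], [438.8, -375.6]]
181 27 [[437.7, -327.1], [443.6, -373.2]]
181 47 [[442.5, -328.6], [447.9, -371.0]]
195 5 [[421.2, -326.4], [427.6, -377.4]]
195 27 [[427.4, -328.1], [433.3, -374.8]]
195 47 [[433.0, -329.5], [438.5, -372.4]]
205 5 [[413.0, -327.2], [419.5, -378.6]]
205 27 [[419.9, -328.8], [425.8, -375.9]]
205 47 [[426.1, -330.2], [431.6, -373.5]]
228 5 [[393.8, -331.5], [399.6, -377.5]]
228 27 [[402.3, -332.7], [407.6, -374.9]]
228 47 [[410.0, -333.7], [414.9, -372.5]]
[149, 150, 149, 149, 150, 148, 148, 142, 119, 89, 82, 81, 81, 80, 82, 81, 80, 82, 80, 80, 81, 81, 84, 86, 87, 89, 88, 88, 87, 88, 87, 85, 82, 81, 80, 79, 77, 78, 78, 78, 76, 77, 78, 76, 77, 73, 74, 76, 76, 78, 78, 77, 75, 74, 73, 75, 76, 80, 80, 81, 78, 79, 81, 80]
[150, 149, 150, 150, 149, 148, 149, 149, 149, 149, 148, 149, 148, 137, 103, 85, 82, 82, 84, 84, 84, 85, 86, 86, 85, 85, 85, 86, 84, 84, 85, 85, 83, 84, 84, 85, 83, 85, 84, 85, 83, 82, 80, 80, 81, 80, 80, 79, 80, 80, 80, 79, 79, 79, 78, 79, 80, 79, 78, 78, 80, 78, 80, 80, 78, 78, 78, 79, 79, 78, 78, 79, 78, 80, 79, 79, 79, 79, 81, 83, 82, 82, 82, 81, 82, 81, 85, 80, 82, 82]
[84, 83, 83, 84, 83, 82, 85, 98, 101, 87, 83, 81, 82, 81, 80, 82, 82, 81, 80, 79, 79, 78, 77, 77, 77, 76, 77, 76, 76, 78, 76, 76, 77, 76, 76, 77, 78, 76, 78, 78, 80, 77, 76, 76, 76, 76, 75, 75, 76, 76, 76, 76, 77, 77, 77, 78, 79, 77, 78, 77, 78, 77, 76, 76, 77, 77, 78, 77, 77, 77, 76, 76, 76, 78, 78, 78, 80, 79, 81, 78, 78, 80, 81, 80, 80, 79, 81, 80, 79, 79]
```

Call:
jog_arm --pt "0.002 0.0015 -0.03 0 0 0 1" --pt "0 0 -0.03 0 0 0 1" --pt "0 0 -0.03 0 0 0 1" --pt "0 0 -0.02 0 0 0 1" --pt "0 0 -0.01 0 0 0 1" --pt "0 0 0 0 0 0 0.6" --pt "0 0 0 0 0 0 0.3" --pt "0 0 0 0 0 0 0"

```text
clock: 2.03
ee_pos: [423.5, -356.6, 13.1]
orientation: [0.001, 0.998, 0.064, 0.001]
wrist_force: [-0.6, 0.8, 1.1]
gripper_width: 51.8
grasp_force: 0.9
```

Call:
jog_arm --pt "0 0 0 0 0 0 0" --pt "0 0 0 0 0 0 0" --pt "0 0 0 0 0 0 0" --pt "0 0 0 0 0 0 0"

```text
clock: 2.37
ee_pos: [423.6, -356.7, 13.5]
orientation: [0.001, 0.998, 0.064, 0.002]
wrist_force: [0.3, 0.6, 6.3]
gripper_width: 43.4
grasp_force: 61.8
```

Call:
jog_arm --pt "0 0 0.02 0 0 0 0" --pt "0 0 0.04 0 0 0 0" --pt "0 0 0.04 0 0 0 0" --pt "0.0086 0.0341 0 0 0 -0.019 0" --pt "0.0086 0.0341 0 0 0 -0.019 0" --pt "0.0086 0.0341 0 0 0 -0.019 0" --pt "0.0086 0.0341 0 0 0 -0.019 0" --pt "0.0086 0.0341 0 0 0 -0.019 0"

```text
clock: 3.03
ee_pos: [465.2, -183.6, 112.3]
orientation: [0.0, 1.0, 0.016, 0.001]
wrist_force: [0.2, -0.3, -0.5]
gripper_width: 42.9
grasp_force: 61.3
```

Call:
jog_arm --pt "0.0086 0.0341 0 0 0 -0.019 0" --pt "0.0086 0.0341 0 0 0 -0.019 0" --pt "0.0086 0.0341 0 0 0 -0.019 0" --pt "0.0086 0.0341 0 0 0 -0.019 0" --pt "0.0086 0.0341 0 0 0 -0.019 0" --pt "0.0086 0.0341 0 0 0 -0.019 0" --pt "0.0086 0.0341 0 0 0 -0.019 0" --pt "0.0086 0.0341 0 0 0 -0.019 0"

```text
clock: 3.7
ee_pos: [532.3, 15.1, 111.8]
orientation: [-0.033, 0.999, -0.006, 0.0]
wrist_force: [0.5, 0.4, -0.5]
gripper_width: 43.2
grasp_force: 61.3
```

Call:
jog_arm --pt "0.0086 0.0341 0 0 0 -0.019 0" --pt "0 0 0 0 0 0 0" --pt "0 0 0 0 0 0 0" --pt "0 0 0 0 0 0 0"

```text
clock: 4.03
ee_pos: [539.7, 27.0, 111.1]
orientation: [-0.041, 0.999, 0.0, -0.001]
wrist_force: [-0.4, -1.0, -1.0]
gripper_width: 43.1
grasp_force: 61.2
```

```bash
python3 look.py w3; python3 -c "
import cv2;im=cv2.imread('pics/w3.png');cv2.imwrite('pics/w3b.png',cv2.convertScaleAbs(im,alpha=1.4))"
```

```text
t 4.03 tcp [539.7  27.  111.1] closing deg -90.0 w 43.1 dq 0.009
```

View pics/w3b.png

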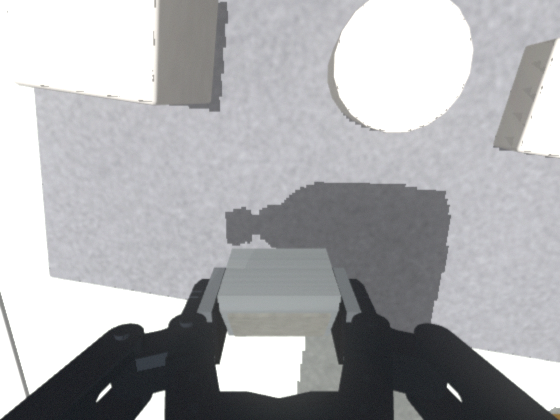

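The wrist view shows the caption held straight between the fingers, and the front edge of the tall block's top from (18,85) to (157,104). The plinth top is at about (404,65), with the slab at the right. The move fell short and left a tilt of about 0.08 rad, so I'll correct both.

```bash
cat > plan.py <<'E'
import sys
from h import *
from scipy.spatial.transform import Rotation as Ro
x,y,z,a=map(float,sys.argv[1:5]); s=sense(); q=s["orientation"]
R=Ro.from_quat([q[1],q[2],q[3],q[0]]); best=None
for k in (0,180):
    t=np.radians(a+k); yy=np.array([np.cos(t),np.sin(t),0]); zz=np.array([0,0,-1.]); T=Ro.from_matrix(np.c_[np.cross(yy,zz),yy,zz])
    v=(T*R.inv()).as_rotvec()
    if best is None or np.linalg.norm(v)<np.linalg.norm(best): best=v
d=np.array([x,y,z])-s["ee_pos"]
print("tcp",s["ee_pos"].round(1),"d",d.round(1),"rot",best.round(3),"q6",s["qpos"].round(2),"rows@25mm",round(np.linalg.norm(d)/25,1))
E
python3 plan.py 543.4 120.4 60 82.1
python3 - <<'E'
from h import *
ci=np.load("pics/w3.npy",allow_pickle=True).item(); im=cv2.imread("pics/w3.png"); V=im.max(2)
print(V[60,400],V[60,300],V[100,185],V[50,100])
c=biggest(V>150,(322,0,485,140)); c=c[(c[:,1]>2)]
p=ray(ci,c,72); A=np.c_[2*p,np.ones(len(p))]; s=np.linalg.lstsq(A,(p**2).sum(1),rcond=None)[0]; print("plinth",s[:2],"r",np.sqrt(s[2]+s[0]**2+s[1]**2))
f=ray(ci,[(18,85),(157,104)],102); print("tall front corners",f, np.linalg.norm(f[0]-f[1]))
print("slab front left",ray(ci,[(518,150)],42))
E
```

```text
tcp [539.6  27.  111.1] d [  3.8  93.4 -51.1] rot [-0.083  0.004 -0.138] q6 [-0.    0.28 -0.38  0.91  0.08  3.14] rows@25mm 4.3
223 145 98 213
plinth [635.24363801 -27.56078178] r 31.28562280083443
tall front corners [[625.28924223 140.28930115]
 [617.46046003  79.35384216]] 61.43630842869175
slab front left [[ 591.63955813 -104.32964146]]
```

Joint 6 is at its limit. I'll set the caption down here on the board, turn the hand by half a turn and grip it again.

```bash
python3 plan.py 539.6 27 60 93
```

```text
tcp [539.6  27.  111.1] d [ -0.   -0.  -51.1] rot [-0.083 -0.004  0.052] q6 [-0.    0.28 -0.38  0.91  0.08  3.14] rows@25mm 2.0
```

Call:
jog_arm --pt "0 0 -0.02 -0.04 -0.002 0.026 0" --pt "0 0 -0.02 -0.043 -0.002 0.026 0" --pt "0 0 -0.01 0 0 0 0" --pt "0 0 0 0 0 0 0" --pt "0 0 0 0 0 0 0"

```text
clock: 4.5
ee_pos: [539.3, 27.5, 61.1]
orientation: [-0.0, 1.0, 0.026, -0.001]
wrist_force: [-0.3, -0.0, -0.1]
gripper_width: 43.0
grasp_force: 61.4
```

```bash
python3 plan.py 539.6 27 21 93
```

```text
tcp [539.3  27.5  61.1] d [  0.3  -0.5 -40.1] rot [-0.001 -0.001 -0.   ] q6 [ 0.05  0.33 -0.43  0.8   0.    3.14] rows@25mm 1.6
```

Call:
jog_arm --pt "0 0 -0.02 0 0 0 0" --pt "0 0 -0.015 0 0 0 0" --pt "0 0 -0.003 0 0 0 0" --pt "0 0 0 0 0 0 0" --pt "0 0 -0.001 0 0 0 0" --pt "0 0 0 0 0 0 0"

```text
clock: 5.0
ee_pos: [541.0, 27.7, 23.5]
orientation: [-0.0, 1.0, 0.027, 0.001]
wrist_force: [0.6, 0.6, -1.1]
gripper_width: 43.0
grasp_force: 61.4
```

Call:
jog_arm --pt "0 0 -0.001 0 0 0 0" --pt "0 0 -0.001 0 0 0 0" --pt "0 0 0 0 0 0 0" --pt "0 0 0 0 0 0 0"

```text
clock: 5.33
ee_pos: [540.1, 27.9, 20.6]
orientation: [-0.0, 1.0, 0.027, 0.0]
wrist_force: [1.0, -0.3, -1.4]
gripper_width: 43.0
grasp_force: 61.4
```

Call:
jog_arm --pt "0 0 -0.001 0 0 0 0" --pt "0 0 0 0 0 0 0" --pt "0 0 0 0 0 0 0"

```text
clock: 5.58
ee_pos: [540.2, 27.9, 20.4]
orientation: [0.0, 1.0, 0.027, 0.001]
wrist_force: [-4.3, -0.4, 9.6]
gripper_width: 43.2
grasp_force: 62.5
```

Call:
jog_arm --pt "0 0 0 0 0 0 0.3" --pt "0 0 0 0 0 0 0.6" --pt "0 0 0 0 0 0 1" --pt "0 0 0 0 0 0 1" --pt "0 0 0.03 0 0 0 1" --pt "0 0 0.04 0 0 0 1" --pt "0 0 0.03 0 0 0.12 1" --pt "0 0 0 0 0 0.12 1"

```text
clock: 6.25
ee_pos: [544.3, 28.1, 125.6]
orientation: [0.0, 0.989, 0.149, 0.005]
wrist_force: [1.4, -0.8, 0.3]
gripper_width: 85.4
grasp_force: 0.0
```

Call:
jog_arm --pt "0 0 0 0 0 0.12 1" --pt "0 0 0 0 0 0.12 1" --pt "0 0 0 0 0 0.12 1" --pt "0 0 0 0 0 0.12 1" --pt "0 0 0 0 0 0.12 1" --pt "0 0 0 0 0 0.12 1" --pt "0 0 0 0 0 0.12 1" --pt "0 0 0 0 0 0.12 1"

```text
clock: 6.92
ee_pos: [539.9, 27.8, 119.1]
orientation: [-0.0, 0.808, 0.589, 0.0]
wrist_force: [0.3, -0.2, -0.2]
gripper_width: 85.4
grasp_force: 0.0
```

Call:
jog_arm --pt "0 0 0 0 0 0.12 1" --pt "0 0 0 0 0 0.12 1" --pt "0 0 0 0 0 0.12 1" --pt "0 0 0 0 0 0.12 1" --pt "0 0 0 0 0 0.12 1" --pt "0 0 0 0 0 0.12 1" --pt "0 0 0 0 0 0.12 1" --pt "0 0 0 0 0 0.12 1"

```text
clock: 7.58
ee_pos: [539.9, 27.8, 119.1]
orientation: [-0.0, 0.445, 0.896, 0.0]
wrist_force: [-0.4, -0.5, 0.1]
gripper_width: 85.1
grasp_force: 0.0
```

Call:
jog_arm --pt "0 0 0 0 0 0.12 1" --pt "0 0 0 0 0 0.12 1" --pt "0 0 0 0 0 0.12 1" --pt "0 0 0 0 0 0.12 1" --pt "0 0 0 0 0 0.12 1" --pt "0 0 0 0 0 0.12 1" --pt "0 0 0 0 0 0.12 1" --pt "0 0 0 0 0 0.12 1"

```text
clock: 8.25
ee_pos: [539.9, 27.8, 119.1]
orientation: [-0.0, -0.019, 1.0, 0.0]
wrist_force: [-0.3, 0.2, -0.5]
gripper_width: 85.6
grasp_force: 0.0
```

Call:
jog_arm --pt "0 0 0 0 0 0 1" --pt "0 0 0 0 0 0 1"

```text
clock: 8.42
ee_pos: [539.9, 27.9, 119.2]
orientation: [-0.0, -0.014, 1.0, 0.0]
wrist_force: [0.1, -0.0, -0.9]
gripper_width: 85.5
grasp_force: 0.0
```

```bash
python3 plan.py 540.2 27.9 60 93; python3 look.py w4; python3 -c "
import cv2;im=cv2.imread('pics/w4.png');cv2.imwrite('pics/w4b.png',cv2.convertScaleAbs(im,alpha=1.4))"
```

```text
tcp [539.9  27.9 119.2] d [  0.3   0.  -59.2] rot [-0.    -0.001  0.024] q6 [ 0.05  0.28 -0.36  0.93  0.    0.02] rows@25mm 2.4
t 8.42 tcp [539.9  27.9 119.2] closing deg 91.7 w 85.5 dq 0.011
```

View pics/w4b.png

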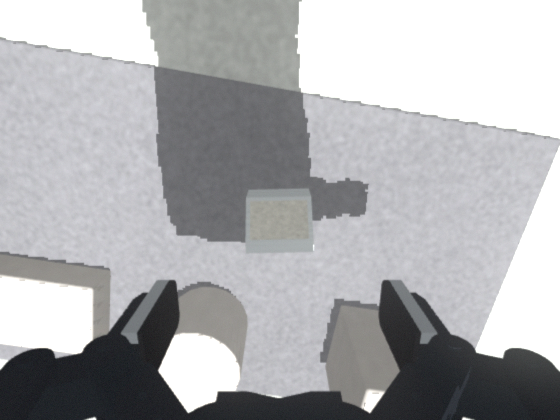

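The caption stands upright on the board at (280,220) with its slope to the front. The hand is now half a turn round with joint 6 near 0.

Run:
```python
from h import *
ci=np.load("pics/w4.npy",allow_pickle=True).item()
for r,c0,c1,z in((189,248,311,12),(198,247,311,34),(252,246,314,54)): print(r,z,ray(ci,[(c0,r),(c1,r)],z).round(1).tolist())
```

```text
189 12 [[522.4, 4.3], [521.1, 50.6]]
198 34 [[523.1, 5.5], [522.0, 48.7]]
252 54 [[553.9, 6.6], [552.7, 50.6]]
```

Call:
jog_arm --pt "-0.002 0 -0.03 0 0 0 1" --pt "0 0 -0.03 0 0 0 1" --pt "0 0 -0.025 0 0 0 1" --pt "0 0 -0.013 0 0 0 1" --pt "0 0 0 0 0 0 0.5" --pt "0 0 0 0 0 0 0.2" --pt "0 0 0 0 0 0 0" --pt "0 0 0 0 0 0 0"

```text
clock: 9.13
ee_pos: [539.7, 28.0, 23.2]
orientation: [0.001, -0.016, 1.0, 0.0]
wrist_force: [2.0, 0.7, -1.5]
gripper_width: 43.1
grasp_force: 60.7
```

Call:
jog_arm --pt "0 0 0 0 0 0 0" --pt "0 0 0 0 0 0 0" --pt "0 0 0 0 0 0 0" --pt "0 0 0.02 0 0 0 0" --pt "0 0 0.02 0 0 0 0" --pt "0 0 0 0 0 0 0"

```text
clock: 9.63
ee_pos: [540.7, 28.0, 65.1]
orientation: [0.003, -0.016, 1.0, 0.0]
wrist_force: [0.9, -0.2, 0.1]
gripper_width: 42.7
grasp_force: 61.0
```

```bash
python3 plan.py 539.7 120.9 60 82.1
```

```text
tcp [540.7  28.   65.1] d [-1.  92.9 -5.1] rot [ 0.     0.005 -0.17 ] q6 [ 0.05  0.33 -0.43  0.81  0.    0.02] rows@25mm 3.7
```

Call:
jog_arm --pt "0 0.018 0 0 0 -0.03 0" --pt "0 0.025 0 0 0 -0.04 0" --pt "0 0.025 0 0 0 -0.05 0" --pt "0 0.025 0 0 0 -0.05 0" --pt "0 0 -0.015 0 0 0 0" --pt "0 0 -0.015 0 0 0 0" --pt "0 0 -0.006 0 0 0 0" --pt "0 0 0 0 0 0 0"

```text
clock: 10.3
ee_pos: [537.1, 120.8, 24.2]
orientation: [-0.001, 0.069, 0.998, -0.0]
wrist_force: [0.2, 0.4, -1.1]
gripper_width: 43.0
grasp_force: 61.2
```

```bash
python3 plan.py 540.5 120.9 22.5 82.1
```

```text
tcp [537.1 120.8  24.2] d [ 3.4  0.1 -1.7] rot [ 0.    -0.002 -0.   ] q6 [ 0.22  0.39 -0.44  0.73  0.    0.36] rows@25mm 0.2
```

Call:
jog_arm --pt "0 0 -0.001 0 0 0 0" --pt "0 0 0 0 0 0 0" --pt "0 0 -0.001 0 0 0 0" --pt "0 0 0 0 0 0 0"

```text
clock: 10.63
ee_pos: [538.4, 120.6, 23.8]
orientation: [0.0, 0.069, 0.998, 0.0]
wrist_force: [-0.1, -0.3, -1.0]
gripper_width: 43.5
grasp_force: 61.2
```

Call:
jog_arm --pt "0 0 -0.001 0 0 0 0" --pt "0 0 0 0 0 0 0" --pt "0 0 0 0 0 0 0"

```text
clock: 10.88
ee_pos: [538.4, 120.7, 23.0]
orientation: [0.0, 0.069, 0.998, -0.0]
wrist_force: [-1.3, -0.4, 4.8]
gripper_width: 42.8
grasp_force: 61.7
```

Call:
jog_arm --pt "0 0 -0.001 0 0 0 0" --pt "0 0 0 0 0 0 0" --pt "0 0 0 0 0 0 0"

```text
clock: 11.13
ee_pos: [538.5, 120.7, 23.0]
orientation: [0.0, 0.069, 0.998, -0.0]
wrist_force: [-4.8, -1.0, 15.5]
gripper_width: 43.2
grasp_force: 63.0
```

Call:
jog_arm --pt "0 0 0 0 0 0 0.3" --pt "0 0 0 0 0 0 0.6" --pt "0 0 0 0 0 0 1" --pt "0 0 0 0 0 0 1" --pt "0 0 0.03 0 0 0 1" --pt "0 0 0.04 0 0 0 1" --pt "0 0 0.04 0 0 0 1" --pt "0 0 0.03 0 0 0 1"

```text
clock: 11.8
ee_pos: [538.5, 121.0, 164.1]
orientation: [0.0, 0.069, 0.998, 0.0]
wrist_force: [0.6, 0.3, 0.0]
gripper_width: 85.2
grasp_force: 0.0
```

Call:
jog_arm --pt "0.0019 -0.0251 0 0 0 -0.0855 1" --pt "0.0019 -0.0251 0 0 0 -0.0855 1" --pt "0.0019 -0.0251 0 0 0 -0.0855 1" --pt "0.0019 -0.0251 0 0 0 -0.0855 1" --pt "0.0019 -0.0251 0 0 0 -0.0855 1" --pt "0.0019 -0.0251 0 0 0 -0.0855 1" --pt "0.0019 -0.0251 0 0 0 -0.0855 1" --pt "0.0019 -0.0251 0 0 0 -0.0855 1"

```text
clock: 12.47
ee_pos: [553.0, -81.2, 161.0]
orientation: [-0.0, 0.401, 0.916, 0.0]
wrist_force: [0.4, -0.1, 0.7]
gripper_width: 85.9
grasp_force: 0.0
```

Call:
jog_arm --pt "0.0019 -0.0251 0 0 0 -0.0855 1" --pt "0.0019 -0.0251 0 0 0 -0.0855 1" --pt "0.0019 -0.0251 0 0 0 -0.0855 1" --pt "0.0019 -0.0251 0 0 0 -0.0855 1" --pt "0.0019 -0.0251 0 0 0 -0.0855 1" --pt "0.0019 -0.0251 0 0 0 -0.0855 1" --pt "0.0019 -0.0251 0 0 0 -0.0855 1" --pt "0.0019 -0.0251 0 0 0 -0.0855 1"

```text
clock: 13.13
ee_pos: [568.2, -281.9, 160.9]
orientation: [-0.0, 0.685, 0.728, 0.0]
wrist_force: [0.3, -1.0, -1.6]
gripper_width: 85.6
grasp_force: 0.0
```

Call:
jog_arm --pt "0.0019 -0.0251 0 0 0 -0.0855 1" --pt "0.0019 -0.0251 0 0 0 -0.0855 1" --pt "0.0019 -0.0251 0 0 0 -0.0855 1" --pt "0.0019 -0.0251 0 0 0 -0.0855 1" --pt "0 0 0 0 0 0 1" --pt "0 0 0 0 0 0 1" --pt "0 0 0 0 0 0 1"

```text
clock: 13.72
ee_pos: [575.7, -380.7, 160.7]
orientation: [-0.001, 0.798, 0.603, 0.0]
wrist_force: [-0.0, -0.1, 0.5]
gripper_width: 85.2
grasp_force: 0.0
```

```bash
python3 plan.py 575.8 -381.9 20 -15.9; python3 look.py w5
python3 - <<'E'
from h import *
im=cv2.imread("pics/w5.png"); ci=np.load("pics/w5.npy",allow_pickle=True).item(); hsv=cv2.cvtColor(im,cv2.COLOR_BGR2HSV)
m=(hsv[...,1]>100)&(hsv[...,2]>20)
cs,_=cv2.findContours(m.astype(np.uint8)*255,cv2.RETR_EXTERNAL,cv2.CHAIN_APPROX_NONE)
for c in cs:
    if cv2.contourArea(c)>800: c=c[:,0].astype(np.float32); print(c.mean(0),rect(ci,c,20),rect(ci,c,27))
E
```

```text
tcp [ 575.7 -380.7  160.7] d [ 1.000e-01 -1.200e+00 -1.407e+02] rot [-0.002 -0.001 -0.001] q6 [-0.58  0.52  0.09  1.15  0.    1.26] rows@25mm 5.6
t 13.72 tcp [ 575.7 -380.7  160.7] closing deg -15.8 w 85.2 dq 0.017
[280.88782 189.45192] [array([ 574.4, -378.7]), array([81.7, 29.7]), np.float64(68.3)] [array([ 575. , -376.9]), array([79.7, 28.9]), np.float64(68.3)]
```

View pics/w5.png

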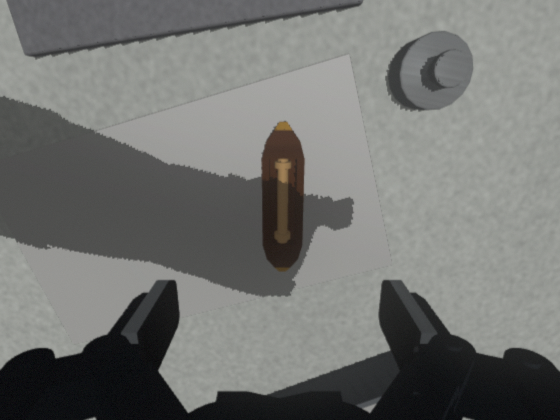

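The shuttle lies along image columns between tips (283,121) and (281,270), midway between the fingers. The steel weight at (437,70) is well clear.

Run:
```python
from h import *
ci=np.load("pics/w5.npy",allow_pickle=True).item()
t=ray(ci,[(283,121),(281,270)],16); d=t[0]-t[1]; print("tips",t,"len",np.linalg.norm(d),"ang",np.degrees(np.arctan2(d[1],d[0])),"mid",t.mean(0))
print("sides z22",ray(ci,[(263,195),(303,195)],22))
```

```text
tips [[ 595.75836546 -320.45712785]
 [ 558.39607005 -446.63189376]] len 131.59032133824417 ang 73.50516546843586 mid [ 577.07721775 -383.5445108 ]
sides z22 [[ 563.66547729 -372.90723017]
 [ 595.66544593 -382.02591578]]
```

Call:
jog_arm --pt "0.0025 -0.003 -0.03 0 0 0 1" --pt "0 0 -0.035 0 0 0 1" --pt "0 0 -0.035 0 0 0 1" --pt "0 0 -0.03 0 0 0 1" --pt "0 0 -0.015 0 0 0 1" --pt "0 0 -0.006 0 0 0 1" --pt "0 0 0 0 0 0 1"

```text
clock: 14.35
ee_pos: [577.5, -382.3, 8.7]
orientation: [-0.002, 0.798, 0.603, -0.0]
wrist_force: [-0.7, 0.3, 0.0]
gripper_width: 85.1
grasp_force: 0.0
```

Call:
jog_arm --pt "0 0 0 0 0 0 0.6" --pt "0 0 0 0 0 0 0.4" --pt "0 0 0 0 0 0 0.2" --pt "0 0 0 0 0 0 0" --pt "0 0 0 0 0 0 0" --pt "0 0 0 0 0 0 0"

```text
clock: 14.85
ee_pos: [579.6, -384.9, 12.1]
orientation: [0.001, 0.798, 0.603, 0.001]
wrist_force: [-0.4, -0.5, 6.3]
gripper_width: 32.3
grasp_force: 61.8
```

Call:
jog_arm --pt "0 0 0.02 0 0 0 0" --pt "0 0 0.035 0 0 0 0" --pt "0 0 0.035 0 0 0 0" --pt "-0.0039 0.0248 0 0 0 0.0092 0" --pt "-0.0039 0.0248 0 0 0 0.0092 0" --pt "-0.0039 0.0248 0 0 0 0.0092 0" --pt "-0.0039 0.0248 0 0 0 0.0092 0" --pt "-0.0039 0.0248 0 0 0 0.0092 0"

```text
clock: 15.52
ee_pos: [558.6, -259.2, 100.6]
orientation: [-0.0, 0.784, 0.621, 0.0]
wrist_force: [0.3, -0.5, -0.8]
gripper_width: 32.4
grasp_force: 61.0
```

Call:
jog_arm --pt "-0.0039 0.0248 0 0 0 0.0092 0" --pt "-0.0039 0.0248 0 0 0 0.0092 0" --pt "-0.0039 0.0248 0 0 0 0.0092 0" --pt "-0.0039 0.0248 0 0 0 0.0092 0" --pt "-0.0039 0.0248 0 0 0 0.0092 0" --pt "-0.0039 0.0248 0 0 0 0.0092 0" --pt "-0.0039 0.0248 0 0 0 0.0092 0" --pt "-0.0039 0.0248 0 0 0 0.0092 0"

```text
clock: 16.18
ee_pos: [527.4, -60.7, 100.6]
orientation: [-0.0, 0.76, 0.649, 0.0]
wrist_force: [-0.6, 0.7, -1.0]
gripper_width: 32.6
grasp_force: 61.0
```

Call:
jog_arm --pt "-0.0039 0.0248 0 0 0 0.0092 0" --pt "-0.0039 0.0248 0 0 0 0.0092 0" --pt "0 0 -0.02 0 0 0 0" --pt "0 0 -0.02 0 0 0 0" --pt "0 0 0 0 0 0 0" --pt "0 0 0 0 0 0 0"

```text
clock: 16.68
ee_pos: [518.8, -12.1, 59.9]
orientation: [-0.001, 0.755, 0.656, -0.001]
wrist_force: [-0.3, 0.4, -0.5]
gripper_width: 32.2
grasp_force: 60.9
```

```bash
python3 plan.py 521 -13.5 19 -7.9; python3 look.py w6
python3 - <<'E'
from h import *
im=cv2.imread("pics/w6.png"); cv2.imwrite('pics/w6b.png',cv2.convertScaleAbs(im,alpha=1.4))
E
```

```text
tcp [518.8 -12.1  59.9] d [  2.2  -1.4 -40.9] rot [-0.001 -0.002  0.001] q6 [-0.02  0.3  -0.48  0.79  0.    1.69] rows@25mm 1.6
t 16.68 tcp [518.8 -12.1  59.9] closing deg -8.0 w 32.2 dq 0.034
```

View pics/w6b.png

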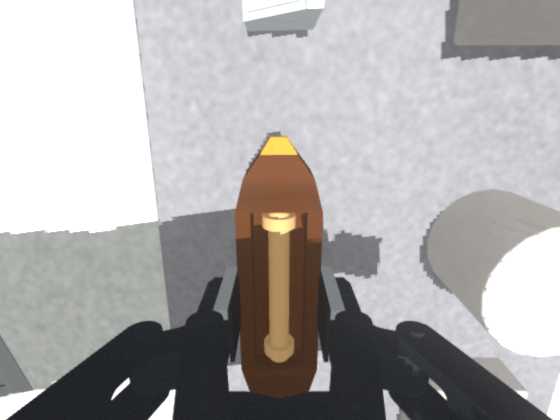

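The shuttle is held level and central, with the caption at (283,12) and the plinth to the right. Next I'll lower it.

Call:
jog_arm --pt "0.002 -0.001 -0.02 0 0 0 0" --pt "0 0 -0.015 0 0 0 0" --pt "0 0 -0.003 0 0 0 0" --pt "0 0 0 0 0 0 0" --pt "0 0 0 0 0 0 0"

```text
clock: 17.15
ee_pos: [522.7, -13.5, 23.4]
orientation: [0.0, 0.755, 0.656, 0.001]
wrist_force: [-0.3, 1.1, -0.7]
gripper_width: 33.0
grasp_force: 61.0
```

Call:
jog_arm --pt "0 0 -0.001 0 0 0 0" --pt "0 0 0 0 0 0 0" --pt "0 0 0 0 0 0 0"

```text
clock: 17.4
ee_pos: [522.6, -13.2, 22.1]
orientation: [0.0, 0.755, 0.656, 0.001]
wrist_force: [-0.1, 0.1, -0.6]
gripper_width: 32.3
grasp_force: 61.0
```

Call:
jog_arm --pt "0 0 -0.001 0 0 0 0" --pt "0 0 0 0 0 0 0" --pt "0 0 0 0 0 0 0"

```text
clock: 17.65
ee_pos: [522.0, -13.1, 20.4]
orientation: [-0.0, 0.755, 0.656, 0.0]
wrist_force: [-1.0, 0.2, -0.9]
gripper_width: 32.7
grasp_force: 61.0
```

Call:
jog_arm --pt "0 0 -0.001 0 0 0 0" --pt "0 0 0 0 0 0 0" --pt "0 0 0 0 0 0 0"

```text
clock: 17.9
ee_pos: [521.9, -13.1, 19.2]
orientation: [-0.0, 0.755, 0.656, 0.0]
wrist_force: [0.8, 0.5, -1.3]
gripper_width: 32.4
grasp_force: 61.0
```

Call:
jog_arm --pt "0 0 -0.0005 0 0 0 0" --pt "0 0 0 0 0 0 0" --pt "0 0 0 0 0 0 0"

```text
clock: 18.15
ee_pos: [522.0, -13.2, 19.1]
orientation: [-0.0, 0.755, 0.656, 0.0]
wrist_force: [-2.1, 0.5, 4.1]
gripper_width: 32.5
grasp_force: 61.4
```

Call:
jog_arm --pt "0 0 0 0 0 0 0.3" --pt "0 0 0 0 0 0 0.6" --pt "0 0 0 0 0 0 1" --pt "0 0 0 0 0 0 1" --pt "0 0 0.035 0 0 0 1" --pt "0 0 0.04 0 0 0 1" --pt "0 0 0.04 0 0 0 1" --pt "0 0 0.04 0 0 0 1"

```text
clock: 18.82
ee_pos: [521.5, -13.2, 175.3]
orientation: [-0.0, 0.755, 0.656, -0.0]
wrist_force: [1.7, -0.1, 0.3]
gripper_width: 85.4
grasp_force: 0.0
```

Call:
jog_arm --pt "-0.0033 0.024 0.003 0 0 0.05 1" --pt "-0.0033 0.024 0.003 0 0 0.05 1" --pt "-0.0033 0.024 0.003 0 0 0.05 1" --pt "-0.0033 0.024 0.003 0 0 0.05 1" --pt "-0.0033 0.024 0.003 0 0 0.05 1" --pt "-0.0033 0.024 0.003 0 0 0.05 1" --pt "-0.0033 0.024 0.003 0 0 0.05 1" --pt "-0.0033 0.024 0.003 0 0 0.05 1"

```text
clock: 19.48
ee_pos: [495.3, 180.0, 197.9]
orientation: [-0.0, 0.608, 0.794, 0.0]
wrist_force: [0.5, 0.6, 0.3]
gripper_width: 85.4
grasp_force: 0.0
```

Call:
jog_arm --pt "-0.0033 0.024 0.003 0 0 0.05 1" --pt "-0.0033 0.024 0.003 0 0 0.05 1" --pt "-0.0033 0.024 0.003 0 0 0.05 1" --pt "-0.0033 0.024 0.003 0 0 0.05 1" --pt "-0.0033 0.024 0.003 0 0 0.05 1" --pt "-0.0033 0.024 0.003 0 0 0.05 1" --pt "-0.0033 0.024 0.003 0 0 0.05 1" --pt "-0.0033 0.024 0.003 0 0 0.05 1"

```text
clock: 20.15
ee_pos: [468.9, 372.0, 221.8]
orientation: [-0.0, 0.438, 0.899, 0.0]
wrist_force: [0.1, 0.5, -0.5]
gripper_width: 85.1
grasp_force: 0.0
```

Call:
jog_arm --pt "0 0 0 0 0 0 1" --pt "0 0 0 0 0 0 1" --pt "0 0 0 0 0 0 1"

```text
clock: 20.4
ee_pos: [469.0, 370.3, 221.4]
orientation: [-0.0, 0.44, 0.898, -0.0]
wrist_force: [0.9, 0.1, 0.3]
gripper_width: 85.1
grasp_force: 0.0
```

```bash
python3 plan.py 616 330 150 38; python3 look.py w7
python3 - <<'E'
from h import *
im=cv2.imread("pics/w7.png"); t=cv2.imread; top=optics.snapshot("top")[:,:,::-1]; cv2.imwrite("pics/top1.png",top)
cv2.imwrite('pics/w7b.png',cv2.convertScaleAbs(im,alpha=1.3))
E
```

```text
tcp [469.  370.3 221.4] d [147.  -40.3 -71.4] rot [ 0.001 -0.001  0.003] q6 [ 0.67  0.31 -0.07  1.19  0.    1.58] rows@25mm 6.7
t 20.4 tcp [469.  370.3 221.4] closing deg 37.8 w 85.1 dq 0.017
```

View pics/w7b.png

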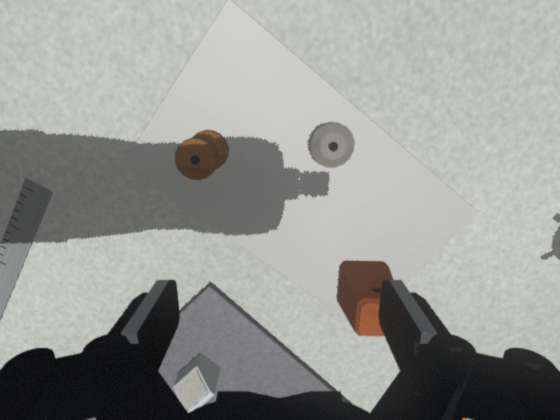

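The view shows the whorl hole at (333,146), the bobbin hole at (194,159), and the loom weight at (365,300) with its sides in line with the fingers. The caption stands on the board at (195,388).

```bash
python3 - <<'E'
from h import *
ci=np.load("pics/w7.npy",allow_pickle=True).item()
print("whorl",ray(ci,[(333,146)],27)," band",ray(ci,[(307.5,146),(354.5,146)],16),"bob",ray(ci,[(194.5,159)],69))
E
python3 plan.py 485 428 40 37.8
```

```text
whorl [[485.95856855 431.37648473]]  band [[468.28232195 415.93994301]
 [504.8441926  444.27080383]] bob [[392.31450781 351.71506311]]
tcp [469.2 369.8 221.6] d [  15.8   58.2 -181.6] rot [ 0.    -0.001  0.   ] q6 [ 0.67  0.31 -0.07  1.19  0.    1.58] rows@25mm 7.7
```

Call:
jog_arm --pt "0.004 0.015 -0.025 0 0 0 1" --pt "0.004 0.015 -0.03 0 0 0 1" --pt "0.004 0.015 -0.03 0 0 0 1" --pt "0.004 0.015 -0.03 0 0 0 1" --pt "0 0 -0.03 0 0 0 1" --pt "0 0 -0.03 0 0 0 1" --pt "0 0 0 0 0 0 1" --pt "0 0 0 0 0 0 1"

```text
clock: 21.17
ee_pos: [484.1, 428.7, 45.5]
orientation: [-0.001, 0.44, 0.898, -0.002]
wrist_force: [-0.5, -0.4, 0.4]
gripper_width: 85.2
grasp_force: 0.0
```

```bash
python3 plan.py 485.7 430 6 37.8
```

```text
tcp [484.1 428.7  45.5] d [  1.6   1.3 -39.5] rot [ 0.003 -0.004  0.   ] q6 [ 0.72  0.53 -0.17  0.88  0.    1.64] rows@25mm 1.6
```

Call:
jog_arm --pt "0.001 0.001 -0.02 0 0 0 1" --pt "0 0 -0.018 0 0 0 1" --pt "0 0 0 0 0 0 1" --pt "0 0 0 0 0 0 0.6" --pt "0 0 0 0 0 0 0.4" --pt "0 0 0 0 0 0 0.2" --pt "0 0 0 0 0 0 0" --pt "0 0 0 0 0 0 0"

```text
clock: 21.83
ee_pos: [487.4, 432.7, 11.4]
orientation: [0.0, 0.439, 0.898, 0.002]
wrist_force: [-0.1, -1.2, 7.8]
gripper_width: 40.8
grasp_force: 59.8
```

Call:
jog_arm --pt "0 0 0 0 0 0 0" --pt "0 0 0 0 0 0 0" --pt "0 0 0 0 0 0 0"

```text
clock: 22.08
ee_pos: [487.4, 432.7, 11.4]
orientation: [0.001, 0.439, 0.898, 0.002]
wrist_force: [-1.1, -0.8, 8.2]
gripper_width: 40.8
grasp_force: 59.8
```

The grip is higher than I planned (TCP at 11.4 mm). I'll open, go 6 mm lower and grip again.

Call:
jog_arm --pt "0 0 0 0 0 0 0.4" --pt "0 0 0 0 0 0 0.8" --pt "0 0 0 0 0 0 0.8" --pt "0 0 -0.003 0 0 0 0.8" --pt "0 0 -0.003 0 0 0 0.8" --pt "0 0 0 0 0 0 0.8" --pt "0 0 0 0 0 0 0.8" --pt "0 0 0 0 0 0 0.8"

```text
clock: 22.75
ee_pos: [486.1, 431.7, 2.5]
orientation: [-0.0, 0.439, 0.898, -0.0]
wrist_force: [0.6, 0.3, -0.7]
gripper_width: 68.5
grasp_force: 0.0
```

Call:
jog_arm --pt "0 0 0 0 0 0 0.6" --pt "0 0 0 0 0 0 0.4" --pt "0 0 0 0 0 0 0.2" --pt "0 0 0 0 0 0 0" --pt "0 0 0 0 0 0 0" --pt "0 0 0 0 0 0 0"

```text
clock: 23.25
ee_pos: [486.7, 432.3, 3.6]
orientation: [0.0, 0.439, 0.898, 0.001]
wrist_force: [0.2, -0.1, 5.5]
gripper_width: 41.1
grasp_force: 63.9
```

Call:
jog_arm --pt "0 0 0.003 0 0 0 0" --pt "0 0 0.003 0 0 0 0" --pt "0 0 0 0 0 0 0" --pt "0 0 0 0 0 0 0"

```text
clock: 23.58
ee_pos: [486.2, 431.8, 8.8]
orientation: [-0.0, 0.439, 0.898, 0.0]
wrist_force: [-0.3, 0.2, -0.5]
gripper_width: 40.9
grasp_force: 60.8
```

Call:
jog_arm --pt "0 0 0.02 0 0 0 0" --pt "0 0 0.03 0 0 0 0" --pt "0 0 0.04 0 0 0 0" --pt "0 0 0.04 0 0 0 0" --pt "0 0 0.014 0 0 0 0" --pt "0 0 0 0 0 0 0"

```text
clock: 24.08
ee_pos: [488.6, 433.9, 158.1]
orientation: [0.001, 0.439, 0.898, 0.004]
wrist_force: [0.3, 0.4, -0.7]
gripper_width: 41.3
grasp_force: 60.8
```

Call:
jog_arm --pt "0.0064 -0.0293 0 0 0 0 0" --pt "0.0064 -0.0293 0 0 0 0 0" --pt "0.0064 -0.0293 0 0 0 0 0" --pt "0.0064 -0.0293 0 0 0 0 0" --pt "0.0064 -0.0293 0 0 0 0 0" --pt "0.0064 -0.0293 0 0 0 0 0" --pt "0.0064 -0.0293 0 0 0 0 0" --pt "0.0064 -0.0293 0 0 0 0 0"

```text
clock: 24.75
ee_pos: [536.5, 195.7, 151.2]
orientation: [-0.001, 0.439, 0.898, -0.001]
wrist_force: [-0.2, -0.4, -0.4]
gripper_width: 41.5
grasp_force: 60.8
```

Call:
jog_arm --pt "0.0064 -0.0293 0 0 0 0 0" --pt "0.0064 -0.0293 0 0 0 0 0" --pt "0.0064 -0.0293 0 0 0 0 0" --pt "0.0064 -0.0293 0 0 0 0 0" --pt "0.0064 -0.0293 0 0 0 0 0" --pt "0.0064 -0.0293 0 0 0 0 0" --pt "0.0064 -0.0293 0 0 0 0 0" --pt "0.0064 -0.0293 0 0 0 0 0"

```text
clock: 25.42
ee_pos: [587.7, -38.4, 151.2]
orientation: [-0.001, 0.439, 0.898, -0.0]
wrist_force: [0.7, 0.3, -0.1]
gripper_width: 41.4
grasp_force: 60.8
```

Call:
jog_arm --pt "0.0064 -0.0293 0 0 0 0 0" --pt "0.0064 -0.0293 0 0 0 0 0" --pt "0.0064 -0.0293 0 0 0 0 0" --pt "0.0064 -0.0293 0 0 0 0 0" --pt "0 0 -0.03 0 0 0 0" --pt "0 0 -0.03 0 0 0 0" --pt "0 0 0 0 0 0 0" --pt "0 0 0 0 0 0 0"

```text
clock: 26.08
ee_pos: [611.4, -153.6, 90.0]
orientation: [-0.003, 0.44, 0.898, -0.001]
wrist_force: [1.0, 0.9, 0.7]
gripper_width: 41.3
grasp_force: 60.9
```

```bash
python3 plan.py 614.5 -154 42 37.8; python3 look.py w8
python3 - <<'E'
from h import *
im=cv2.imread("pics/w8.png"); cv2.imwrite('pics/w8b.png',cv2.convertScaleAbs(im,alpha=1.2))
E
```

```text
tcp [ 611.4 -153.6   90. ] d [  3.1  -0.4 -48. ] rot [-0.002 -0.007 -0.001] q6 [-0.25  0.46 -0.17  0.95  0.    0.66] rows@25mm 1.9
t 26.08 tcp [ 611.4 -153.6   90. ] closing deg 37.9 w 41.3 dq 0.06
```

View pics/w8b.png

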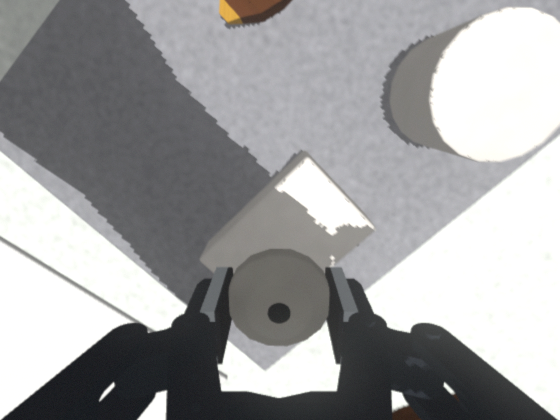

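The whorl is held level with its hole at (279,313). The slab's visible top corners are near (306,155), (375,228) and (205,262).

Run:
```python
from h import *
ci=np.load("pics/w8.npy",allow_pickle=True).item()
print("whorl",ray(ci,[(279,313)],113))
p=ray(ci,[(306,156),(375,228),(205,260)],42); print(p, np.linalg.norm(p[0]-p[1]),np.linalg.norm(p[0]-p[2]),"centre",(p[1]+p[2])/2)
```

```text
whorl [[ 611.3947426  -154.28298397]]
[[ 591.14504652 -104.63255482]
 [ 649.1035155  -112.41617762]
 [ 582.57423325 -190.04478524]] 58.47879025540711 85.84117861737214 centre [ 615.83887437 -151.23048143]
```

Call:
jog_arm --pt "0.003 0.001 -0.02 0 0 0 0" --pt "0 0 -0.02 0 0 0 0" --pt "0 0 -0.006 0 0 0 0" --pt "0 0 0 0 0 0 0" --pt "0 0 0 0 0 0 0"

```text
clock: 26.55
ee_pos: [617.8, -153.0, 48.2]
orientation: [0.0, 0.439, 0.898, 0.0]
wrist_force: [0.3, 0.3, 0.6]
gripper_width: 41.6
grasp_force: 60.9
```

Call:
jog_arm --pt "0 0 -0.001 0 0 0 0" --pt "0 0 0 0 0 0 0" --pt "0 0 0 0 0 0 0"

```text
clock: 26.8
ee_pos: [618.0, -153.3, 47.0]
orientation: [0.001, 0.439, 0.898, 0.0]
wrist_force: [0.6, 0.7, -1.2]
gripper_width: 41.3
grasp_force: 60.9
```

Call:
jog_arm --pt "0 0 -0.001 0 0 0 0" --pt "0 0 0 0 0 0 0" --pt "0 0 0 0 0 0 0"

```text
clock: 27.05
ee_pos: [617.2, -153.2, 45.0]
orientation: [-0.0, 0.439, 0.898, 0.0]
wrist_force: [-0.8, 0.1, -0.7]
gripper_width: 41.0
grasp_force: 60.9
```

Correct x by −2 mm and carry on down.

Call:
jog_arm --pt "-0.002 0 -0.0015 0 0 0 0" --pt "0 0 0 0 0 0 0" --pt "0 0 0 0 0 0 0"

```text
clock: 27.3
ee_pos: [614.8, -153.1, 43.1]
orientation: [-0.0, 0.439, 0.898, 0.0]
wrist_force: [0.8, -0.0, -0.6]
gripper_width: 41.0
grasp_force: 60.9
```

Call:
jog_arm --pt "0 0 -0.001 0 0 0 0" --pt "0 0 0 0 0 0 0" --pt "0 0 0 0 0 0 0"

```text
clock: 27.55
ee_pos: [615.2, -153.2, 42.3]
orientation: [-0.0, 0.439, 0.898, 0.0]
wrist_force: [0.5, 0.8, -0.3]
gripper_width: 41.1
grasp_force: 60.9
```

Call:
jog_arm --pt "0 0 -0.001 0 0 0 0" --pt "0 0 0 0 0 0 0" --pt "0 0 0 0 0 0 0"

```text
clock: 27.8
ee_pos: [615.2, -153.2, 41.3]
orientation: [-0.0, 0.439, 0.898, 0.0]
wrist_force: [-1.3, 0.1, -0.3]
gripper_width: 41.1
grasp_force: 60.9
```

Call:
jog_arm --pt "0 0 -0.001 0 0 0 0" --pt "0 0 0 0 0 0 0" --pt "0 0 0 0 0 0 0"

```text
clock: 28.05
ee_pos: [615.4, -153.2, 40.6]
orientation: [-0.0, 0.439, 0.898, 0.0]
wrist_force: [0.2, -0.5, 2.1]
gripper_width: 41.2
grasp_force: 62.1
```

Call:
jog_arm --pt "0 0 -0.0005 0 0 0 0" --pt "0 0 0 0 0 0 0" --pt "0 0 0 0 0 0 0"

```text
clock: 28.3
ee_pos: [615.4, -153.2, 40.6]
orientation: [0.0, 0.439, 0.898, 0.0]
wrist_force: [-1.5, 0.0, 5.3]
gripper_width: 41.2
grasp_force: 64.1
```

Call:
jog_arm --pt "0 0 0 0 0 0 0.3" --pt "0 0 0 0 0 0 0.6" --pt "0 0 0 0 0 0 1" --pt "0 0 0 0 0 0 1" --pt "0 0 0.03 0 0 0 1" --pt "0 0 0.03 0 0 0 1" --pt "0 0 0.03 0 0 0 1" --pt "0 0 0.03 0 0 0 1"

```text
clock: 28.97
ee_pos: [614.8, -153.1, 160.8]
orientation: [-0.001, 0.439, 0.898, 0.0]
wrist_force: [1.2, 0.2, -0.1]
gripper_width: 85.2
grasp_force: 0.0
```

Call:
jog_arm --pt "-0.0118 0.0266 0 0 0 0 1" --pt "-0.0118 0.0266 0 0 0 0 1" --pt "-0.0118 0.0266 0 0 0 0 1" --pt "-0.0118 0.0266 0 0 0 0 1" --pt "-0.0118 0.0266 0 0 0 0 1" --pt "-0.0118 0.0266 0 0 0 0 1" --pt "-0.0118 0.0266 0 0 0 0 1" --pt "-0.0118 0.0266 0 0 0 0 1"

```text
clock: 29.63
ee_pos: [520.0, 60.7, 159.8]
orientation: [-0.0, 0.44, 0.898, 0.0]
wrist_force: [0.8, 1.3, 0.2]
gripper_width: 85.5
grasp_force: 0.0
```

Call:
jog_arm --pt "-0.0118 0.0266 0 0 0 0 1" --pt "-0.0118 0.0266 0 0 0 0 1" --pt "-0.0118 0.0266 0 0 0 0 1" --pt "-0.0118 0.0266 0 0 0 0 1" --pt "-0.0118 0.0266 0 0 0 0 1" --pt "-0.0118 0.0266 0 0 0 0 1" --pt "-0.0118 0.0266 0 0 0 0 1" --pt "-0.0118 0.0266 0 0 0 0 1"

```text
clock: 30.3
ee_pos: [425.6, 273.6, 159.8]
orientation: [-0.0, 0.439, 0.898, 0.0]
wrist_force: [0.2, -0.2, -0.4]
gripper_width: 85.5
grasp_force: 0.0
```

Call:
jog_arm --pt "-0.0118 0.0266 0 0 0 0 1" --pt "-0.0118 0.0266 0 0 0 0 1" --pt "-0.0118 0.0266 0 0 0 0 1" --pt "0 0 0 0 0 0 1" --pt "0 0 0 0 0 0 1" --pt "0 0 0 0 0 0 1"

```text
clock: 30.8
ee_pos: [390.9, 351.8, 159.6]
orientation: [-0.0, 0.439, 0.898, -0.0]
wrist_force: [-0.1, -0.4, -0.2]
gripper_width: 85.2
grasp_force: 0.0
```

```bash
python3 plan.py 392.3 350.5 45 37.8; python3 look.py w9
python3 - <<'E'
from h import *
im=cv2.imread("pics/w9.png"); ci=np.load("pics/w9.npy",allow_pickle=True).item(); hsv=cv2.cvtColor(im,cv2.COLOR_BGR2HSV)
cs,_=cv2.findContours((hsv[...,1]>110).astype(np.uint8)*255,cv2.RETR_EXTERNAL,cv2.CHAIN_APPROX_NONE)
for c in cs:
    if cv2.contourArea(c)>300: print(cv2.boundingRect(c),rect(ci,c[:,0].astype(np.float32),62))
E
```

```text
tcp [390.9 351.8 159.6] d [   1.4   -1.3 -114.6] rot [ 0.    -0.    -0.002] q6 [ 0.73  0.22 -0.34  1.01  0.    1.64] rows@25mm 4.6
t 30.8 tcp [390.9 351.8 159.6] closing deg 37.9 w 85.2 dq 0.022
(442, 320, 53, 36) [array([577.1, 367.1]), array([59. , 18.2]), np.float64(1.2)]
(258, 177, 43, 54) [array([385. , 358.4]), array([30.4, 39.6]), np.float64(37.8)]
```

Run:
```python
from h import *
im=cv2.imread("pics/w9.png"); ci=np.load("pics/w9.npy",allow_pickle=True).item()
print(proj(ci,[[392.3,350.5,69]]))
S=cv2.cvtColor(im,cv2.COLOR_BGR2HSV)
for t in (60,80,110):
    c=biggest(S[...,1]>t,(230,150,330,270)); print(t,cv2.boundingRect(c))
c=biggest(S[...,1]>80,(230,150,330,270)); m=np.zeros(im.shape[:2],np.uint8); cv2.fillPoly(m,[c.astype(int)],255)
V=cv2.GaussianBlur(im.max(2),(5,5),0).astype(int); V[cv2.erode(m,np.ones((9,9)))==0]=255; print(np.unravel_index(V.argmin(),V.shape),V.min(), [int(V[r,278]) for r in range(170,245,4)])
```

```text
[[280.21577332 221.48882796]]
60 (257, 176, 50, 67)
80 (258, 176, 48, 67)
110 (258, 177, 43, 54)
(np.int64(219), np.int64(280)) 29 [255, 255, 255, 61, 59, 55, 55, 59, 59, 59, 58, 56, 37, 32, 53, 55, 55, 255, 255]
```

Call:
jog_arm --pt "0.001 -0.001 -0.03 0 0 0 1" --pt "0 0 -0.03 0 0 0 1" --pt "0 0 -0.03 0 0 0 1" --pt "0 0 -0.02 0 0 0 1" --pt "0 0 -0.006 0 0 0 1" --pt "0 0 0 0 0 0 1" --pt "0 0 0 0 0 0 0.6" --pt "0 0 0 0 0 0 0.4"

```text
clock: 31.52
ee_pos: [393.3, 351.8, 45.5]
orientation: [0.0, 0.44, 0.898, 0.001]
wrist_force: [-0.0, 0.8, 0.8]
gripper_width: 64.2
grasp_force: 0.0
```

Call:
jog_arm --pt "0 0 0 0 0 0 0.3" --pt "0 0 0 0 0 0 0.2" --pt "0 0 0 0 0 0 0" --pt "0 0 0 0 0 0 0" --pt "0 0 0 0 0 0 0" --pt "0 0 0 0 0 0 0"

```text
clock: 32.02
ee_pos: [392.9, 352.0, 45.4]
orientation: [0.0, 0.439, 0.898, 0.001]
wrist_force: [0.1, -0.6, 6.8]
gripper_width: 33.8
grasp_force: 58.9
```

Call:
jog_arm --pt "0 0 0.006 0 0 0 0" --pt "0 0 0.02 0 0 0 0" --pt "0 0 0.034 0 0 0 0" --pt "0 0 0.03 0 0 0 0" --pt "0 0 0.03 0 0 0 0" --pt "0 0 0 0 0 0 0"

```text
clock: 32.52
ee_pos: [394.8, 353.9, 170.6]
orientation: [0.002, 0.439, 0.898, 0.005]
wrist_force: [1.2, 1.1, -1.0]
gripper_width: 33.7
grasp_force: 59.7
```

Call:
jog_arm --pt "0.0161 -0.0254 0 0 0 0 0" --pt "0.0161 -0.0254 0 0 0 0 0" --pt "0.0161 -0.0254 0 0 0 0 0" --pt "0.0161 -0.0254 0 0 0 0 0" --pt "0.0161 -0.0254 0 0 0 0 0" --pt "0.0161 -0.0254 0 0 0 0 0" --pt "0.0161 -0.0254 0 0 0 0 0" --pt "0.0161 -0.0254 0 0 0 0 0"

```text
clock: 33.18
ee_pos: [521.3, 146.7, 164.1]
orientation: [-0.0, 0.439, 0.898, 0.0]
wrist_force: [0.0, 0.4, 0.5]
gripper_width: 33.6
grasp_force: 59.7
```

Call:
jog_arm --pt "0.0161 -0.0254 0 0 0 0 0" --pt "0.0161 -0.0254 0 0 0 0 0" --pt "0.0161 -0.0254 0 0 0 0 0" --pt "0.0161 -0.0254 0 0 0 0 0" --pt "0.0161 -0.0254 0 0 0 0 0" --pt "0.0161 -0.0254 0 0 0 0 0" --pt "0.0161 -0.0254 0 0 0 0 0" --pt "0 0 0 0 0 0 0"

```text
clock: 33.85
ee_pos: [636.0, -34.2, 163.8]
orientation: [0.001, 0.441, 0.897, -0.0]
wrist_force: [-0.1, 0.2, -0.0]
gripper_width: 33.2
grasp_force: 59.7
```

Call:
jog_arm --pt "0 0 -0.02 0 0 0 0" --pt "0 0 0 0 0 0 0" --pt "0 0 0 0 0 0 0"

```text
clock: 34.1
ee_pos: [632.0, -29.5, 142.9]
orientation: [-0.002, 0.439, 0.898, -0.0]
wrist_force: [-0.3, 0.3, 0.4]
gripper_width: 33.5
grasp_force: 59.7
```

```bash
python3 plan.py 635.1 -29 112.4 37.8; python3 look.py w10
python3 - <<'E'
from h import *
im=cv2.imread("pics/w10.png"); cv2.imwrite('pics/w10b.png',cv2.convertScaleAbs(im,alpha=1.2))
E
```

```text
tcp [632.  -29.5 142.9] d [  3.1   0.5 -30.5] rot [-0.001 -0.003 -0.001] q6 [-0.05  0.42 -0.1   1.06  0.    0.86] rows@25mm 1.2
t 34.1 tcp [632.  -29.5 142.9] closing deg 37.9 w 33.5 dq 0.024
```

View pics/w10b.png

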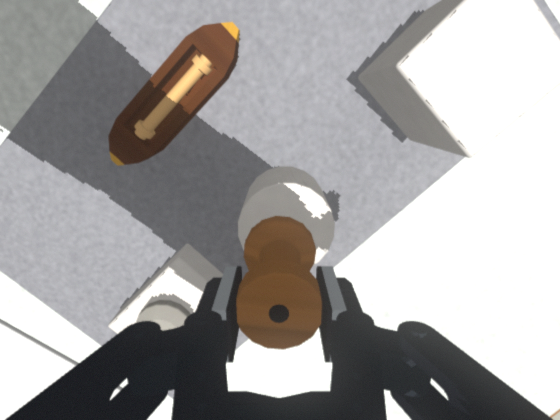

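The bobbin is upright in the grip with its hole at (279,313), over the plinth whose top spans columns 239–333. The whorl sits on the slab and the shuttle lies square on the board.

Run:
```python
from h import *
ci=np.load("pics/w10.npy",allow_pickle=True).item(); im=cv2.imread("pics/w10.png")
h=ray(ci,[(279,313)],166.5)[0]; e=ray(ci,[(239,222),(333.5,222)],72); u=np.array([np.cos(np.radians(37.9)),np.sin(np.radians(37.9))])
print("hole",h,"edges",e,np.linalg.norm(e[0]-e[1]),"hole along u",h@u,"plinth along u",e.mean(0)@u, "est",np.array([635.1,-29])@u)
print("proj plinth top ring:",proj(ci,[[635.1+32*np.cos(t),-29+32*np.sin(t),72] for t in np.radians([37.9,127.9,217.9,307.9])]).round(0).tolist())
```

```text
hole [631.74865327 -29.84871014] edges [[608.0985988  -41.96962754]
 [656.39669178  -4.43762196]] 61.16663492822215 hole along u 480.16718702858975 plinth along u 484.6429113000654 est 483.3330314756427
proj plinth top ring: [[333.0, 231.0], [284.0, 183.0], [235.0, 231.0], [284.0, 275.0]]
```

Call:
jog_arm --pt "0.0025 0.0005 -0.012 0 0 0 0" --pt "0 0 -0.012 0 0 0 0" --pt "0 0 -0.003 0 0 0 0" --pt "0 0 0 0 0 0 0" --pt "0 0 0 0 0 0 0" --pt "0 0 0 0 0 0 0"

```text
clock: 34.65
ee_pos: [636.2, -29.2, 117.1]
orientation: [-0.0, 0.439, 0.898, 0.0]
wrist_force: [0.9, 0.1, -0.1]
gripper_width: 33.2
grasp_force: 59.7
```

Call:
jog_arm --pt "0 0 -0.001 0 0 0 0" --pt "0 0 0 0 0 0 0" --pt "0 0 0 0 0 0 0"

```text
clock: 34.9
ee_pos: [636.2, -29.3, 116.2]
orientation: [0.0, 0.439, 0.898, 0.0]
wrist_force: [-0.1, 0.3, 0.4]
gripper_width: 33.5
grasp_force: 59.7
```

Call:
jog_arm --pt "0 0 -0.001 0 0 0 0" --pt "0 0 0 0 0 0 0" --pt "0 0 0 0 0 0 0"

```text
clock: 35.15
ee_pos: [636.0, -29.3, 114.9]
orientation: [-0.0, 0.439, 0.898, 0.0]
wrist_force: [-0.4, -0.6, 0.1]
gripper_width: 33.6
grasp_force: 59.7
```

Call:
jog_arm --pt "0 0 -0.001 0 0 0 0" --pt "0 0 0 0 0 0 0" --pt "0 0 -0.0005 0 0 0 0" --pt "0 0 0 0 0 0 0" --pt "0 0 0 0 0 0 0"

```text
clock: 35.57
ee_pos: [636.0, -29.3, 113.3]
orientation: [-0.0, 0.439, 0.898, 0.0]
wrist_force: [-0.2, -0.7, -0.2]
gripper_width: 33.4
grasp_force: 59.7
```

Call:
jog_arm --pt "0 0 -0.0005 0 0 0 0" --pt "0 0 0 0 0 0 0" --pt "0 0 0 0 0 0 0"

```text
clock: 35.82
ee_pos: [636.0, -29.3, 112.8]
orientation: [-0.0, 0.439, 0.898, 0.0]
wrist_force: [-1.0, 0.3, -0.3]
gripper_width: 33.6
grasp_force: 59.7
```

Call:
jog_arm --pt "0 0 -0.0005 0 0 0 0" --pt "0 0 0 0 0 0 0" --pt "0 0 0 0 0 0 0"

```text
clock: 36.07
ee_pos: [636.1, -29.3, 112.5]
orientation: [-0.0, 0.439, 0.898, 0.0]
wrist_force: [-0.9, -0.6, 0.7]
gripper_width: 33.6
grasp_force: 59.8
```

Call:
jog_arm --pt "0 0 -0.0005 0 0 0 0" --pt "0 0 0 0 0 0 0" --pt "0 0 0 0 0 0 0"

```text
clock: 36.32
ee_pos: [636.3, -29.3, 112.4]
orientation: [0.0, 0.439, 0.898, 0.0]
wrist_force: [-1.6, 0.0, 5.7]
gripper_width: 33.6
grasp_force: 60.2
```

Call:
jog_arm --pt "0 0 0 0 0 0 0.3" --pt "0 0 0 0 0 0 0.6" --pt "0 0 0 0 0 0 1" --pt "0 0 0 0 0 0 1" --pt "0 0 0.02 0 0 0 1" --pt "0 0 0.03 0 0 0 1" --pt "0 0 0.03 0 0 0 1" --pt "0 0 0.02 0 0 0 1"

```text
clock: 36.98
ee_pos: [636.6, -29.2, 214.3]
orientation: [0.001, 0.439, 0.898, 0.001]
wrist_force: [-0.1, 0.6, -0.4]
gripper_width: 85.4
grasp_force: 0.0
```

Call:
jog_arm --pt "-0.0017 0.0299 0 0 0 0 1" --pt "-0.0017 0.0299 0 0 0 0 1" --pt "-0.0017 0.0299 0 0 0 0 1" --pt "-0.0017 0.0299 0 0 0 0 1" --pt "-0.0017 0.0299 0 0 0 0 1" --pt "-0.0017 0.0299 0 0 0 0 1" --pt "-0.0017 0.0299 0 0 0 0 1" --pt "-0.0017 0.0299 0 0 0 0 1"

```text
clock: 37.65
ee_pos: [622.1, 211.4, 211.5]
orientation: [-0.0, 0.439, 0.898, -0.0]
wrist_force: [1.6, -0.4, -0.5]
gripper_width: 85.4
grasp_force: 0.0
```

Call:
jog_arm --pt "-0.0017 0.0299 0 0 0 0 1" --pt "-0.0017 0.0299 0 0 0 0 1" --pt "-0.0017 0.0299 0 0 0 0 1" --pt "-0.0017 0.0299 0 0 0 0 1" --pt "0 0 0 0 0 0 1" --pt "0 0 0 0 0 0 1" --pt "0 0 0 0 0 0 1"

```text
clock: 38.23
ee_pos: [615.4, 329.2, 211.3]
orientation: [-0.0, 0.439, 0.898, -0.0]
wrist_force: [-0.6, -0.2, -0.0]
gripper_width: 85.7
grasp_force: 0.0
```

```bash
python3 plan.py 616 329.5 30 37.8; python3 look.py w11
python3 - <<'E'
from h import *
im=cv2.imread("pics/w11.png"); ci=np.load("pics/w11.npy",allow_pickle=True).item()
print(proj(ci,[[616,329.5,80]]))
cv2.imwrite('pics/w11b.png',cv2.resize(cv2.convertScaleAbs(im[100:340,150:430],alpha=1.6),None,fx=2.5,fy=2.5,interpolation=2))
E
```

```text
tcp [615.4 329.2 211.3] d [   0.6    0.3 -181.3] rot [ 0.    -0.001 -0.002] q6 [0.49 0.51 0.2  1.26 0.   1.4 ] rows@25mm 7.3
t 38.23 tcp [615.4 329.2 211.3] closing deg 37.9 w 85.7 dq 0.023
[[280.59592331 202.99576181]]
```

View pics/w11b.png

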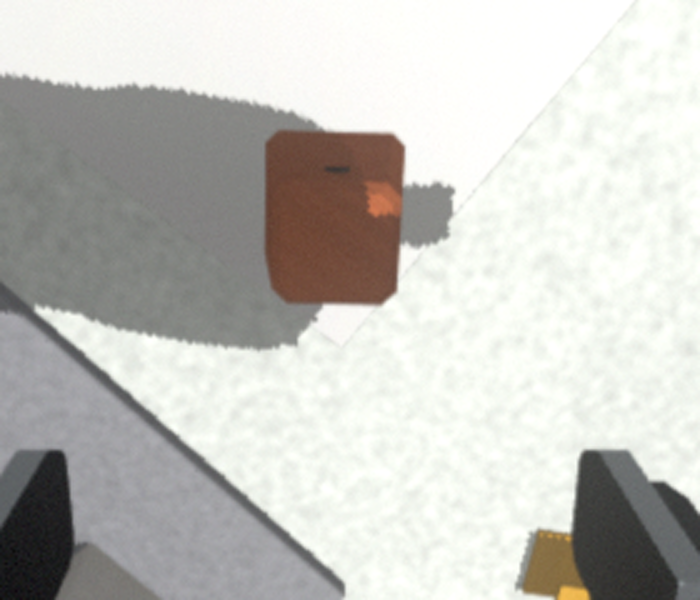

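The loom weight's sides run parallel to the hand's axes. Its top face centre is at crop (335,239), which is pixel (284,196) in the full picture.

Run:
```python
from h import *
ci=np.load("pics/w11.npy",allow_pickle=True).item()
px=lambda p:np.array(p)/2.5+[150,100]
t=ray(ci,px([(271,303),(398,303),(271,180),(401,180)]),80); print("top",t.round(1).tolist(),t.mean(0))
d=t[1]-t[0]; print(np.degrees(np.arctan2(d[1],d[0])),np.linalg.norm(d),np.linalg.norm(t[2]-t[0]))
f=ray(ci,px([(266,131),(404,134)]),10); print("foot edge",f.tolist(),f.mean(0)); d=f[1]-f[0]; print(np.degrees(np.arctan2(d[1],d[0])),np.linalg.norm(d))
```

```text
top [[611.1, 305.8], [644.4, 331.6], [586.4, 338.9], [618.9, 364.2]] [615.20825886 335.13188692]
37.8432034479913 42.16192755593532 41.35153472218701
foot edge [[578.3895847886331, 339.6350360966813], [621.8026560289932, 371.8535205260466]] [600.09612041 355.74427831]
36.580509379697915 54.0622372219818
```

Call:
jog_arm --pt "0.0005 0.0045 -0.03 0 0 0 1" --pt "0 0 -0.035 0 0 0 1" --pt "0 0 -0.035 0 0 0 1" --pt "0 0 -0.035 0 0 0 1" --pt "0 0 -0.03 0 0 0 1" --pt "0 0 -0.015 0 0 0 1" --pt "0 0 0 0 0 0 1" --pt "0 0 0 0 0 0 1"

```text
clock: 38.95
ee_pos: [615.8, 332.4, 31.3]
orientation: [-0.001, 0.44, 0.898, -0.001]
wrist_force: [0.4, 0.2, 1.3]
gripper_width: 85.5
grasp_force: 0.0
```

Call:
jog_arm --pt "0 0 0 0 0 0 0.7" --pt "0 0 0 0 0 0 0.5" --pt "0 0 0 0 0 0 0.4" --pt "0 0 0 0 0 0 0.2" --pt "0 0 0 0 0 0 0" --pt "0 0 0 0 0 0 0" --pt "0 0 0 0 0 0 0"

```text
clock: 39.53
ee_pos: [617.6, 334.5, 34.6]
orientation: [0.001, 0.439, 0.898, 0.001]
wrist_force: [-0.3, -2.3, 6.5]
gripper_width: 47.2
grasp_force: 62.3
```

Call:
jog_arm --pt "0 0 0.006 0 0 0 0" --pt "0 0 0.02 0 0 0 0" --pt "0 0 0.034 0 0 0 0" --pt "0 0 0.035 0 0 0 0" --pt "0 0 0.035 0 0 0 0" --pt "0 0 0 0 0 0 0"

```text
clock: 40.03
ee_pos: [619.8, 336.2, 171.1]
orientation: [0.003, 0.439, 0.898, 0.005]
wrist_force: [2.8, 0.8, -1.0]
gripper_width: 47.2
grasp_force: 62.2
```

Call:
jog_arm --pt "0.0035 -0.0229 0 0 0 0.077 0" --pt "0.0035 -0.0229 0 0 0 0.077 0" --pt "0.0035 -0.0229 0 0 0 0.077 0" --pt "0.0035 -0.0229 0 0 0 0.077 0" --pt "0.0035 -0.0229 0 0 0 0.077 0" --pt "0.0035 -0.0229 0 0 0 0.077 0" --pt "0.0035 -0.0229 0 0 0 0.077 0" --pt "0.0035 -0.0229 0 0 0 0.077 0"

```text
clock: 40.7
ee_pos: [643.8, 149.7, 161.7]
orientation: [-0.0, 0.144, 0.99, -0.0]
wrist_force: [-0.5, -0.5, -3.0]
gripper_width: 46.7
grasp_force: 62.2
```

Call:
jog_arm --pt "0.0035 -0.0229 0 0 0 0.077 0" --pt "0.0035 -0.0229 0 0 0 0.077 0" --pt "0 0 0 0 0 0 0" --pt "0 0 0 0 0 0 0" --pt "0 0 0 0 0 0 0"

```text
clock: 41.12
ee_pos: [650.9, 105.3, 161.8]
orientation: [-0.0, 0.07, 0.998, 0.0]
wrist_force: [0.5, 0.6, -3.2]
gripper_width: 46.9
grasp_force: 62.2
```

```bash
python3 plan.py 652.8 105.3 131.6 82.1; python3 look.py w12
```

```text
tcp [650.9 105.3 161.8] d [  1.9  -0.  -30.2] rot [-0.001 -0.001  0.003] q6 [0.16 0.46 0.   1.12 0.   0.3 ] rows@25mm 1.2
t 41.12 tcp [650.9 105.3 161.8] closing deg 81.9 w 46.9 dq 0.018
```

View pics/w12.png

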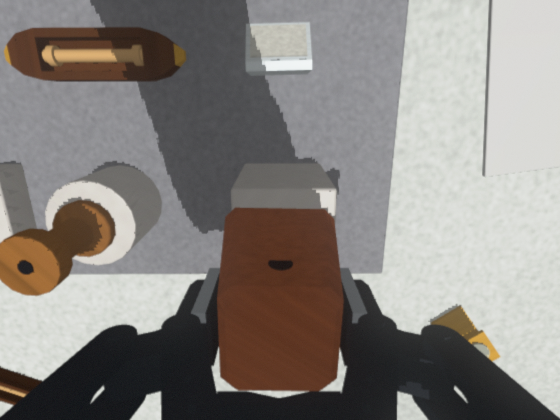

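The loom weight is held square over the tall block. The block's top front edge runs along row 189 (columns 232–337), and the weight's foot edge lies at row 209 (columns 229–335). The bobbin stands centred on its plinth, and the shuttle and caption lie square.

Run:
```python
from h import *
ci=np.load("pics/w12.npy",allow_pickle=True).item(); ex=np.array([.9905,-.1374])
f=ray(ci,[(232,189),(337,189)],102); print("tall",f.tolist(),np.linalg.norm(f[0]-f[1]),f.mean(0)+32*ex)
f=ray(ci,[(227,209),(336,209)],134); print("loom",f.tolist(),np.linalg.norm(f[0]-f[1]),f.mean(0)+27.5*ex)
```

```text
tall [[617.2623123928684, 81.59253033133777], [626.1140982272925, 143.43520469546704]] 62.47295802958464 [653.38420531 108.11706751]
loom [[619.9826194885095, 82.64431472606222], [627.8598504574813, 137.69482656714106]] 55.611236469829464 [651.15998497 106.39107065]
```

Call:
jog_arm --pt "0.0015 0.001 -0.012 0 0 0 0" --pt "0 0 -0.01 0 0 0 0" --pt "0 0 -0.003 0 0 0 0" --pt "0 0 0 0 0 0 0" --pt "0 0 0 0 0 0 0" --pt "0 0 0 0 0 0 0"

```text
clock: 41.67
ee_pos: [652.7, 106.2, 136.9]
orientation: [-0.0, 0.07, 0.998, 0.0]
wrist_force: [0.6, 0.8, -2.9]
gripper_width: 47.0
grasp_force: 62.2
```

Call:
jog_arm --pt "0 0 -0.001 0 0 0 0" --pt "0 0 0 0 0 0 0" --pt "0 0 -0.001 0 0 0 0" --pt "0 0 0 0 0 0 0" --pt "0 0 0 0 0 0 0"

```text
clock: 42.08
ee_pos: [652.6, 106.0, 134.9]
orientation: [-0.0, 0.07, 0.998, 0.0]
wrist_force: [0.3, 0.3, -2.7]
gripper_width: 46.7
grasp_force: 62.2
```

Call:
jog_arm --pt "0 0 -0.001 0 0 0 0" --pt "0 0 0 0 0 0 0" --pt "0 0 0 0 0 0 0"

```text
clock: 42.33
ee_pos: [652.6, 106.0, 133.8]
orientation: [-0.0, 0.07, 0.998, 0.0]
wrist_force: [0.7, 0.2, -3.2]
gripper_width: 46.9
grasp_force: 62.2
```

Call:
jog_arm --pt "0 0 -0.001 0 0 0 0" --pt "0 0 0 0 0 0 0" --pt "0 0 0 0 0 0 0"

```text
clock: 42.58
ee_pos: [652.5, 106.0, 132.7]
orientation: [-0.0, 0.07, 0.998, -0.0]
wrist_force: [-0.9, 0.4, -2.3]
gripper_width: 47.0
grasp_force: 62.2
```

Call:
jog_arm --pt "0 0 -0.0007 0 0 0 0" --pt "0 0 0 0 0 0 0" --pt "0 0 0 0 0 0 0"

```text
clock: 42.83
ee_pos: [652.6, 106.0, 132.1]
orientation: [-0.0, 0.07, 0.998, 0.0]
wrist_force: [-0.5, -0.1, -2.5]
gripper_width: 46.9
grasp_force: 62.2
```

Call:
jog_arm --pt "0 0 -0.0007 0 0 0 0" --pt "0 0 0 0 0 0 0" --pt "0 0 0 0 0 0 0"

```text
clock: 43.08
ee_pos: [652.8, 106.1, 131.7]
orientation: [-0.0, 0.07, 0.998, 0.0]
wrist_force: [-1.1, -0.7, -1.5]
gripper_width: 47.1
grasp_force: 62.4
```

Call:
jog_arm --pt "0 0 -0.0007 0 0 0 0" --pt "0 0 0 0 0 0 0" --pt "0 0 0 0 0 0 0"

```text
clock: 43.33
ee_pos: [652.8, 106.0, 131.6]
orientation: [0.0, 0.07, 0.998, 0.0]
wrist_force: [-1.5, -0.5, 5.7]
gripper_width: 46.9
grasp_force: 63.3
```

Call:
jog_arm --pt "0 0 0 0 0 0 0.6" --pt "0 0 0 0 0 0 0.8" --pt "0 0 0 0 0 0 1" --pt "0 0 0 0 0 0 1" --pt "0 0 0.015 0 0 0 1" --pt "0 0 0.03 0 0 0 1" --pt "0 0 0.04 0 0 0 1" --pt "0 0 0.035 0 0 0 1"

```text
clock: 44.0
ee_pos: [652.2, 106.0, 251.9]
orientation: [-0.001, 0.07, 0.998, -0.0]
wrist_force: [1.0, 0.3, -0.4]
gripper_width: 85.2
grasp_force: 0.0
```

Call:
jog_arm --pt "-0.03 0 0.005 0 0 0 1" --pt "-0.03 0 0.005 0 0 0 1" --pt "-0.03 0 0.005 0 0 0 1" --pt "-0.03 0 0.005 0 0 0 1" --pt "-0.03 0 0.005 0 0 0 1" --pt "-0.03 0 0.005 0 0 0 1" --pt "-0.03 0 0.005 0 0 0 1" --pt "0 0 0 0 0 0 1"

```text
clock: 44.67
ee_pos: [438.4, 105.9, 287.0]
orientation: [-0.001, 0.069, 0.998, 0.0]
wrist_force: [0.1, 0.7, -0.1]
gripper_width: 85.4
grasp_force: 0.0
```

Call:
jog_arm --pt "0 0.03 0 0 0 0 1" --pt "0 0.03 0 0 0 0 1" --pt "0 0.03 0 0 0 0 1" --pt "0 0.03 0 0 0 0 1" --pt "0 0.03 0 0 0 0 1" --pt "0 0.03 0 0 0 0 1" --pt "0 0 0 0 0 0 1" --pt "0 0 0 0 0 0 1"

```text
clock: 45.33
ee_pos: [442.8, 287.3, 285.2]
orientation: [-0.0, 0.069, 0.998, -0.0]
wrist_force: [-1.3, 0.5, -0.1]
gripper_width: 85.5
grasp_force: 0.0
```

Run:
```python
from h import *
im=optics.snapshot("top")[:,:,::-1].copy(); cv2.imwrite("pics/topF.png",im); ci=optics.camera_info("top"); print(sense()["ee_pos"].round(0))
hsv=cv2.cvtColor(im,cv2.COLOR_BGR2HSV); S,V=hsv[...,1].astype(int),hsv[...,2].astype(int)
o=np.array([576.1,-17.3]); ex=np.array([.9905,-.1374]); ey=np.array([.1374,.9905])
B=lambda p:np.round([(p-o)@ex,(p-o)@ey],1).tolist()
exp=dict(loom=(652.8,105.8,177),bobbin=(635.3,-29,136),whorl=(615,-153.3,64),shuttle=(521,-13.2,34),cap=(539,120.9,54))
for n,p in exp.items():
    u=proj(ci,[p])[0]; r=28 if n!="shuttle" else 40; roi=[int(max(0,v)) for v in (u[0]-r,u[1]-r,u[0]+r,u[1]+r)]
    m={"whorl":V<90,"cap":V>95}.get(n,S>110)
    try:
        c=biggest(m,roi); R=rect(ci,c,p[2]); print(n,"expected px",u.round(0),"bbox",cv2.boundingRect(c),R,"board",B(R[0]),"expect",B(np.array(p[:2])))
    except Exception as e: print(n,e)
```

```text
[443. 286. 285.]
loom expected px [246. 157.] bbox (237, 148, 27, 32) [array([640.1,  98.9]), array([51.3, 59.1]), np.float64(80.8)] board [47.4, 123.9] expect [59.1, 132.5]
bobbin expected px [313. 171.] bbox (305, 163, 18, 23) [array([628.9, -29.7]), array([33.5, 47.7]), np.float64(75.9)] board [54.0, -5.0] expect [60.2, -3.5]
whorl expected px [367. 188.] bbox (338, 160, 56, 56) [array([ 616.1, -151.3]), array([123.4, 124.6]), np.float64(89.3)] board [58.0, -127.2] expect [57.2, -129.4]
shuttle expected px [303. 231.] bbox (275, 222, 57, 19) [array([520.4, -13.4]), array([128. ,  33.9]), np.float64(81.5)] board [-55.7, -3.8] expect [-55.1, -3.5]
cap expected px [243. 222.] bbox (235, 215, 21, 17) [array([536.7, 117.5]), array([45. , 34.8]), np.float64(84.0)] board [-57.5, 128.1] expect [-55.7, 131.8]
```

Run:
```python
from h import *
im=cv2.imread("pics/topF.png"); ci=optics.camera_info("top"); V=im.max(2)
r0,c0=176,356; w=V[r0:r0+26,c0:c0+24]; i=np.unravel_index(cv2.GaussianBlur(w,(3,3),0).argmin(),w.shape); print("hole px",c0+i[1],r0+i[0],ray(ci,[(c0+i[1],r0+i[0])],62))
s=im[136:168,418:448].max(2); s0=cv2.imread("pics/top0.png")[136:168,418:448].max(2); print("steel diff",cv2.absdiff(s,s0).mean())
c=biggest((V<112)&(V>0),(345,178,388,206)); print("whorl+",cv2.boundingRect(c))
```

```text
hole px 368 188 [[ 615.85765501 -156.81119087]]
steel diff 7.411458333333333
whorl+ (357, 180, 20, 20)
```

```bash
python3 -c "
from rig import manip
print(manip.hand_in())"
```

```text
the job is handed in; nothing more can be done
None
```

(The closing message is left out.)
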